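Set out stacked joinery parts on their spray stands

TASK

The parts waiting for spraying were left piled on the carrying board. Take the pile apart and set each part, same side up, on the spray stand whose top has the same shape: centred on it, lying flat and turned in line with it. Don't let any part tip over or go down on the bench.

Things in the scene. Friction and masses are not known exactly. Their poses are not given: they have to be found in the camera images.
- front: the long rectangular drawer front, 190 mm by 66 mm, 22 mm thick, white-primed with two fine grooves along it, 200 g. Loose. Origin at the centre of its underside, z up; x is the short direction, y the long one. At the start it is the bottom of the pile, on the carrying board, its underside 20 mm above the bench.
- oval: the round-ended (stadium-shaped) plate, 124 mm long by 58 mm wide with straight long sides of 66 mm, 22 mm thick, bare light wood, 110 g. Loose. Origin at the centre of its underside, z up; x is the short direction, y the long one. At the start it is second from the bottom, lying on the drawer front, underside 42 mm above the bench.
- square: the square block, 46 mm by 46 mm, 22 mm thick, white-primed, 40 g. Loose. Origin at the centre of its underside, z up; x and y are parallel to its sides. At the start it is third, lying on the round-ended plate, underside 64 mm above the bench.
- disc: the round disc, 38 mm in diameter, 22 mm thick, bare light wood, 25 g. Loose. Origin at the centre of its underside, z up. At the start it is the top of the pile, lying on the square block, underside 86 mm above the bench.
- stand_long: fixed spray stand: a plywood top, 12 mm thick, on an 18 mm steel post (this one has two posts, 100 mm apart) with a 60 mm round foot; its top face is 50 mm above the bench. The top is a rectangle 180 mm by 56 mm, for the long rectangular part. Origin on the bench under the centre of the top; z up; x is the short direction, y the long one. Stands in any of five places, turned up to 17 degrees.
- stand_oval: fixed spray stand: a plywood top, 12 mm thick, on an 18 mm steel post with a 60 mm round foot; its top face is 50 mm above the bench. The top is round-ended, 114 mm by 48 mm, for the round-ended part. Origin on the bench under the centre of the top; z up; x is the short direction, y the long one. Stands in any of five places, turned up to 17 degrees.
- stand_square: fixed spray stand: a plywood top, 12 mm thick, on an 18 mm steel post with a 60 mm round foot; its top face is 50 mm above the bench. The top is a square of 38 mm, for the square part. Origin on the bench under the centre of the top; z up; x and y are parallel to its sides. Stands in any of five places, turned up to 17 degrees.
- stand_round: fixed spray stand: a plywood top, 12 mm thick, on an 18 mm steel post with a 60 mm round foot; its top face is 50 mm above the bench. The top is a circle of 32 mm diameter, for the round part. Origin on the bench under the centre of the top; z up. Stands in any of five places, turned up to 17 degrees.
- board: the carrying board under the pile, fixed: a dark wooden rectangle 210 mm by 90 mm, 20 mm thick. Origin at the centre of its underside on the bench, x its short direction, y its long one. The parts lie on it roughly in line with it and centred, each within 4 mm and 7 degrees of the one below.
Mind the look-alikes: they are no part of the job. Leave any purple or red look-alike of the stand_long alone. What is meant by the disc is not blue, and is the smaller of those in its own colour.

How it is judged:
By the outcome, as a careful person would: the job done as asked, in the order asked, and still so for the second after the job is handed in, with the robot touching nothing.
It also fails if it takes over 122 s, if anything falls off the work surface, if the arm or the gripper's body presses on something with over 40 N, if the wrist force passes 120 N, or if a joint passes its speed limit or range.

ROBOT

A 7-joint arm with a two-finger parallel gripper is mounted at the origin on the work surface. World frame = base frame: x ahead of the robot, y to its left, z up, the work surface at z = 0. Lengths are in m, angles in rad, forces in N, time in s.
With the tool pointing down it reaches from about 0.4 to 0.85 m from the base axis. Payload 10.4 kg.
Tool frame: the origin (TCP) lies midway between the tips of the shut fingers; the grasp point (between the pads) lies bot.grip_point_offset behind it (bot.grip_point_offset is the distance from the TCP to the grasp point, in m); z points along the fingers, y is the line along which they close (so a half turn about z gives the same grasp; the last joint's range is limited). The gripper opens to 85 mm and grips with 20 to 120 N. Pads are 22 mm wide; open, the fingers measure 114 mm over their backs; the gripper's body (76 mm by 85 mm) begins 54 mm behind the grasp point. The pads swing forward as they close: fully open they stand 13 mm farther back than shut.
Start: joints at [-1.322, 0.332, -0.065, 1.46, 0.022, 1.35, -0.088], TCP at [0.168, 0.602, 0.195] pointing down, gripper open.
Joint ranges: [-2.6, 2.6], [-0.5, 2.12], [-1.47, 1.34], [0.16, 2.42], [-1.27, 4.41], [0.06, 2.06], [-2.6, 2.6]. Speed limits (rad/s): [2.22, 2.22, 2.79, 2.79, 3.14, 3.14, 3.14].

INTERFACE

Orientations are given as [roll, pitch, yaw] about the fixed x, y, z axes, in that order (R = Rz(yaw) Ry(pitch) Rx(roll)).
In Python, from cell import bot gives the robot as it stands.
- The arm moves only by the shell command python3 -m handwheel 'ROWS' [OPENING]. ROWS is JSON, a list of rows, each an object of numbers: "x", "y", "z": the shift along the world's x, y, z in m; "rx", "ry", "rz": the turn, a rotation vector about the world's x, y, z in degrees. In form: [{"x": .., "y": .., "z": .., "rx": .., "ry": .., "rz": ..}, ...]. A call has exactly 8 rows; each row shifts and turns the commanded pose from where the row before left it; what a row does not reach is not made up. A row lasts 1/10 s, in which the tool goes at most 50 mm and 8.59 degrees, less where a joint would pass 70% of its speed; a pose out of reach is approached as far as the arm can. A call with a gripper value outside its range is refused whole. OPENING is the opening, from 0 (shut) to 1 (fully open), set as the call begins (- or left out, the last holds). The fingers move at their own pace and stop on an object; the grip force is fixed at half the most. Time passes only in rows, so rows that do not move let the fingers close, or fill a call up. It gives the time, the measured TCP pose, the force, the opening and the grip force at its end, in the units of the state.
- bot.read_state(): the state, without advancing time (a new reading comes with each control period).
- bot.snapshot(name): name is "scene" or "top" or "wrist"; returns a dict with "color" (480x640x3 uint8, red, green, blue), "vertical_fov" (degrees; the focal length in pixels is half the picture's height over the tangent of half this angle, whatever the lens; pixels are square), "cx", "cy" (the principal point, pixels), "T" (4x4, takes a point from camera to world coordinates). Camera axes: x right, y up, looking along -z (the intrinsics and any distortion apply to the point x, -y, -z); pixel columns grow to the right and rows downward; lengths in m; the calibration is good to about 2 mm. The wrist camera is an equidistant fisheye: a pixel r from the principal point sees the ray r / f radians off the axis. A picture is of the moment at which its call begins. There is no depth.
- bot.hand_in(): hands the job in; it is judged then, once.
Trained networks look in a picture, given as the dict that the camera call returned (one of the last four; its "shot" number tells which), for a name from the list of things; names that differ only in an ending like _2 or _b are one class to them, and where a whole thing is asked for, a point or a joint stands for the part that bears it (a point fixed in the world has none). Each returns a list of dicts, best first, with "confidence" (0 to 1); they miss things now and then, are a little off and sometimes report something else, mostly with a low value. They report only what shows in the picture. A call takes as long as a camera call. They do not tell look-alikes from the thing itself.
- bot.search_frame(picture, thing): "xyz" ([x, y, z] in m, in the coordinates of the camera as it stood for that picture, good to about 4 mm: the middle of the surface that is visible of it).
- bot.cut_out(picture, thing): "region" (480x640 bool, what is visible of it).
The state is a dict: "t": time; "joint_pos": joint angles; "joint_velocities": joint speeds; "joint_efforts": joint torques, N m; "ee_pos": TCP position; "tcp_rot": TCP orientation; "ft_force": force on the tool from outside, world axes, zero at the start; "torque": the same for the moment, N m; "finger_gap": finger opening in m; "grip_force": force on a finger pad.
Only numpy, scipy, OpenCV 4.12 (cv2) and the standard library are available. Lean on these libraries where they do the work, as an engineer would, in place of code of your own. Each camera call takes 0.05 s, during which the arm holds its last target. There are 200 camera calls.

## Working session

There is one attempt and no reset: what is moved stays moved. The work goes in short steps, Python scripts to look and compute and a shell command to move; the robot and the scene stay as the last step left them, time stands still between calls to the robot, and variables do not carry over. Pictures are saved under pics/ and viewed, at most 14 in all, crops included, and the job is handed in when it is done.

```bash
mkdir -p pics; ls; cat > h.py <<'E'
import numpy as np, cv2
from cell import bot
def snap(n,f):
    p=bot.snapshot(n); cv2.imwrite(f'pics/{f}.png',p['color'][:,:,::-1]); return p
def f_(p): return 240/np.tan(np.radians(p['vertical_fov'])/2)
def pix2plane(p,u,v,z):
    f=f_(p); d=np.array([(u-p['cx'])/f,-(v-p['cy'])/f,-1.]); 
    d=p['T'][:3,:3]@d; o=p['T'][:3,3]; return o+d*(z-o[2])/d[2]
def world(p,x): return p['T'][:3,:3]@np.array(x)+p['T'][:3,3]
def proj(p,w):
    c=p['T'][:3,:3].T@(np.array(w)-p['T'][:3,3]); f=f_(p); return p['cx']-f*c[0]/c[2], p['cy']+f*c[1]/c[2]
E
python3 - <<'E'
from h import *
np.set_printoptions(precision=4,suppress=True)
for n in('top','scene'):
    p=snap(n,n+'0'); print(n,p['T'],p['vertical_fov'],p['cx'],p['cy'],[k for k in p])
    for t in ['front','oval','square','disc','stand_long','stand_oval','stand_square','stand_round','board']:
        for r in bot.search_frame(p,t):
            w=world(p,r['xyz']); print(t,round(r['confidence'],2),w,np.round(proj(p,w)))
s=bot.read_state(); print(s, bot.grip_point_offset)
E
```

```text
pics
top [[-0.0281  0.9983 -0.0505  0.4098]
 [-0.9996 -0.0282 -0.0004 -0.0179]
 [-0.0019  0.0504  0.9987  1.0454]
 [ 0.      0.      0.      1.    ]] 43.6206744753826 318.9881953017918 236.41381425075411 ['color', 'vertical_fov', 'cx', 'cy', 'T', 'shot']
front 0.92 [0.6343 0.1427 0.0383] [222. 137.]
oval 0.79 [0.6376 0.1476 0.0625] [216. 132.]
disc 0.82 [0.6326 0.0028 0.0195] [305. 138.]
disc 0.81 [0.6437 0.1709 0.1051] [197. 122.]
disc 0.67 [0.5116 0.1611 0.0301] [213. 210.]
stand_long 0.75 [ 0.4615 -0.2623  0.0542] [467. 231.]
stand_long 0.75 [ 0.2694 -0.2555  0.0497] [467. 348.]
stand_long 0.61 [0.2661 0.2157 0.0531] [180. 358.]
stand_oval 0.73 [ 0.6509 -0.1561  0.0543] [399. 120.]
stand_square 0.68 [ 0.4486 -0.0123  0.0517] [316. 243.]
stand_square 0.19 [0.6298 0.1679 0.0865] [201. 134.]
stand_round 0.89 [0.4424 0.2599 0.0049] [160. 252.]
board 0.75 [0.6197 0.1701 0.0185] [208. 148.]
scene [[ 0.7028 -0.5709  0.4244  0.8202]
 [ 0.7112  0.5492 -0.4389 -0.3978]
 [ 0.0175  0.6103  0.792   0.7752]
 [ 0.      0.      0.      1.    ]] 54.73445052618853 317.86791428433753 225.03845381185
[... 733 characters left out ...]
 ] [316. 250.]
stand_round 0.67 [0.4427 0.2555 0.0024] [399. 180.]
stand_round 0.65 [0.6695 0.1207 0.0186] [448. 272.]
board 0.56 [0.67   0.1226 0.019 ] [449. 272.]
{'t': 1.0, 'joint_pos': array([-1.3216,  0.3322, -0.0647,  1.4601,  0.0216,  1.3499, -0.0885]), 'joint_velocities': array([ 0.0004, -0.0019, -0.0022,  0.0008,  0.0006, -0.0007, -0.0001]), 'joint_efforts': array([  0.0005, -62.5232,   0.0496, -39.183 ,   0.0165,   0.0019,
         0.    ]), 'ee_pos': array([0.1678, 0.6021, 0.1953]), 'tcp_rot': array([ 3.1415, -0.    ,  2.8699]), 'ft_force': array([ 0.7193, -0.3624,  0.4888]), 'torque': array([-0.0137, -0.018 , -0.017 ]), 'grip_force': 0.0, 'finger_gap': 0.08559355038384443} 0.0187
```

View pics/top0.png

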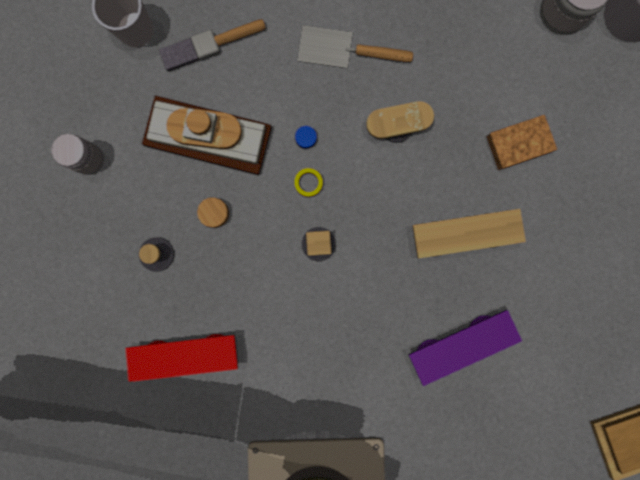

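View pics/scene0.png

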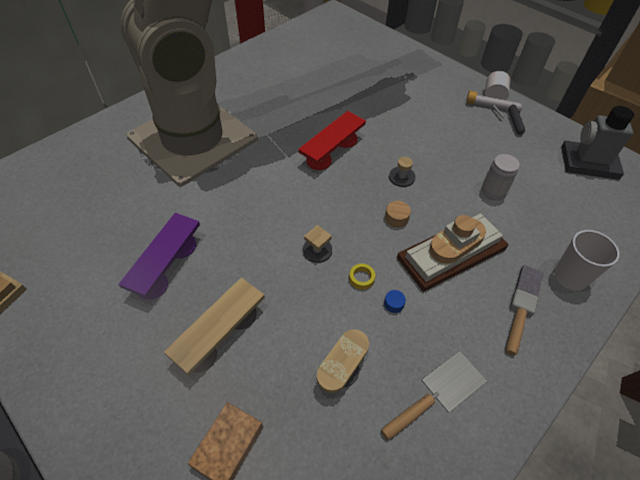

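The top view shows the pile at (200,135), with the disc at its top at (198,122). Candidates:
- **disc:** pile-top wood (198,122), loose wood (213,210) which looks bigger, and blue (305,137). The smaller wood one fits, so it is the pile-top one.
- **stand_long:** wood (469,233), purple (465,347) and red (181,358). The wood one is meant.

Next I'll get outlines and confirm in a crop.

```bash
cat >> h.py <<'E'
def rect(p,m,z):
    m=m.astype(np.uint8); c=max(cv2.findContours(m,cv2.RETR_EXTERNAL,cv2.CHAIN_APPROX_NONE)[0],key=cv2.contourArea)[:,0]
    w=np.array([pix2plane(p,u,v,z)[:2] for u,v in c],np.float32)*1000
    (cx,cy),(a,b),t=cv2.minAreaRect(w)
    if a<b: a,b,t=b,a,t+90
    return cx,cy,a,b,(t+90)%180-90   # long, short, angle of long axis from world x
E
python3 - <<'E'
from h import *
p=snap('top','top1')
for t,z in dict(front=.042,oval=.064,square=.086,disc=.108,stand_long=.05,stand_oval=.05,stand_square=.05,stand_round=.05,board=.02).items():
    for r in bot.cut_out(p,t):
        m=r['region']
        if m.sum()>20: print(t,round(r['confidence'],2),int(m.sum()),np.round(np.argwhere(m).mean(0)[::-1]),np.round(rect(p,m,z),1))
im=p['color'][:,:,::-1]
cv2.imwrite('pics/c1.png',np.hstack([cv2.resize(im[85:235,135:335],(800,600),interpolation=cv2.INTER_CUBIC)]))
E
```

```text
front 0.65 2003 [209. 136.] [642.  169.8 191.9  69.5  76.1]
oval 0.72 1542 [206. 131.] [643.3 168.3 124.6  62.4  79.7]
square 0.64 354 [201. 130.] [643.2 171.1  49.3  48.5 -14.9]
square 0.54 469 [198. 122.] [648.6 171.8  41.7  35.5  43.4]
disc 0.88 503 [198. 122.] [643.6 168.6  40.8  35.8  43.4]
disc 0.83 422 [305. 137.] [615.6   1.   36.7  33.2  -1.6]
disc 0.64 775 [213. 213.] [499.4 148.4  48.7  45.6  88.4]
stand_long 0.91 4247 [464. 347.] [ 274.6 -250.1  182.8   69.5  -67.6]
stand_oval 0.91 1984 [399. 121.] [ 647.  -158.8  114.1   63.4  -79.2]
stand_square 0.88 938 [318. 244.] [448.4 -14.6  54.8  54.8  -1.6]
stand_square 0.71 1627 [206. 131.] [646.5 171.2 128.4  63.7  80.7]
stand_round 0.9 979 [156. 254.] [438.1 254.3  57.1  56.8 -46.2]
board 0.82 1797 [206. 144.] [642.4 172.5 212.7  94.5  73.4]
board 0.52 367 [200. 131.] [658.6 185.4  54.7  53.   77.7]
```

View pics/c1.png

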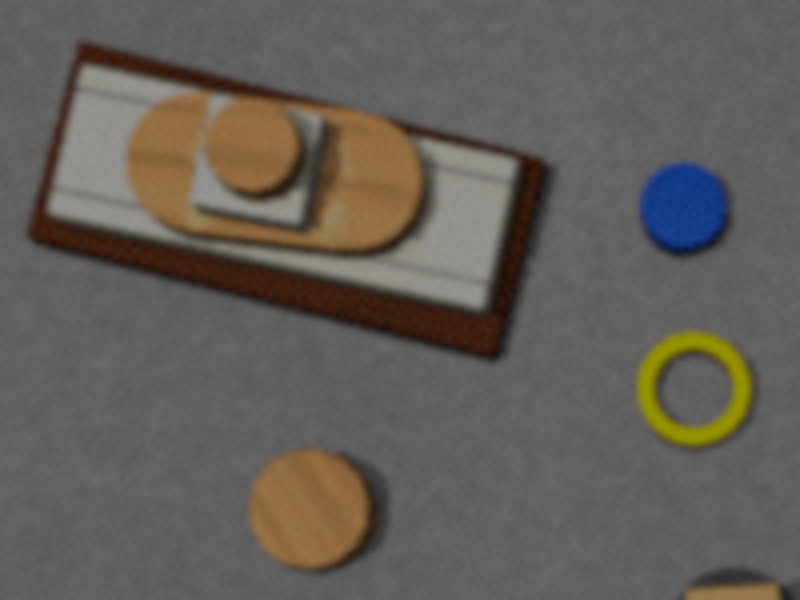

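The crop confirms it: the pile-top disc at (198,122) is the smaller wood one, about 38 mm against 47 mm for the loose one. Now I'll fit the stand outlines and the disc by silhouette, using the known shapes.

```bash
cat >> h.py <<'E'
from scipy.optimize import minimize
def outline(kind,L,W):   # long along local y
    a=np.linspace(0,2*np.pi,48,endpoint=False); c=np.c_[np.cos(a),np.sin(a)]
    if kind=='rect': return np.array([[W,L],[-W,L],[-W,-L],[W,-L]])/2
    s=(L-W)/2; return c*W/2+np.c_[0*a,np.where(c[:,1]>=0,s,-s)]
def sil(p,o,x,y,th,z0,z1,S=4):
    c,s=np.cos(th),np.sin(th); q=o@np.array([[c,s],[-s,c]])+[x,y]
    P=np.array([proj(p,[*k,z]) for z in(z0,z1) for k in q])
    return cv2.convexHull(np.round((P*S+(S-1)/2)).astype(np.int32))
def fit(p,m,o,x,y,th,z0,z1,rot=True):
    S=4; M=cv2.resize(m.astype(np.uint8)*255,None,fx=S,fy=S,interpolation=cv2.INTER_LINEAR)>127
    ys,xs=np.where(M); x0,y0=xs.min()-60,ys.min()-60; x1,y1=xs.max()+60,ys.max()+60; M=M[y0:y1,x0:x1]
    def cost(v):
        I=np.zeros(M.shape,np.uint8); h=sil(p,o,x+v[0]/1e3,y+v[1]/1e3,th+(v[2]*.02 if rot else 0),z0,z1)-[x0,y0]
        cv2.fillConvexPoly(I,h,1); I=I>0; return 1-(I&M).sum()/(I|M).sum()
    best=min((minimize(cost,[0,0,k],method='Nelder-Mead',options=dict(initial_simplex=np.array([[0,0,k],[5,0,k],[0,5,k],[0,0,k+5]]),xatol=.02,fatol=1e-5)) for k in ((-6,0,6) if rot else (0,))),key=lambda r:r.fun)
    v=best.x; return round((x*1e3+v[0]),1),round((y*1e3+v[1]),1),round(np.degrees(th+(v[2]*.02 if rot else 0)),1),'iou',round(1-best.fun,3)
SH=dict(front=('rect',.19,.066),oval=('oval',.124,.058),square=('rect',.046,.046),disc=('oval',.038,.038),stand_long=('rect',.18,.056),stand_oval=('oval',.114,.048),stand_square=('rect',.038,.038),stand_round=('oval',.032,.032))
def wood(p,x0,y0,x1,y1):
    h=cv2.cvtColor(p['color'],cv2.COLOR_RGB2HSV).astype(int); m=np.zeros(h.shape[:2],bool)
    m[y0:y1,x0:x1]=((h[...,1]>60)&(h[...,2]>70))[y0:y1,x0:x1]
    m=cv2.morphologyEx(m.astype(np.uint8),cv2.MORPH_CLOSE,np.ones((7,7))); 
    n,l,st,_=cv2.connectedComponentsWithStats(m); return l==1+np.argmax(st[1:,4])
E
python3 - <<'E'
from h import *
p=snap('top','top2'); q=snap('scene','scene2')
for t,(b,bs,g) in dict(stand_long=((405,200,535,265),(155,270,275,380),(.461,-.262,.1)),stand_oval=((358,92,442,145),(310,322,375,398),(.65,-.157,.1)),
 stand_square=((300,225,337,262),(300,222,336,250),(.4486,-.0123,0)),stand_round=((135,238,168,268),(390,153,418,170),(.44,.257,0))).items():
    for P,B in((p,b),(q,bs)):
        m=wood(P,*B); print(t,m.sum(),fit(P,m,outline(*SH[t]),*g,.038,.05,t!='stand_round'))
m=bot.cut_out(p,'disc')[0]['region']; print(np.argwhere(m).mean(0), fit(p,m,outline(*SH['disc']),.644,.169,0,.086,.108,False))
ms=[r['region'] for r in bot.cut_out(q,'disc')]
for m in ms:
  if m.sum()>50:
    c=np.argwhere(m).mean(0); print(c); 
    if abs(c[1]-464)<12: print(fit(q,m,outline(*SH['disc']),.644,.169,0,.086,.108,False))
E
```

```text
stand_long 3777 (np.float64(458.6), np.float64(-267.2), np.float64(7.2), 'iou', np.float64(0.979))
stand_long 3395 (np.float64(456.2), np.float64(-265.6), np.float64(8.0), 'iou', np.float64(0.943))
stand_oval 1849 (np.float64(654.4), np.float64(-159.1), np.float64(9.5), 'iou', np.float64(0.977))
stand_oval 1890 (np.float64(652.7), np.float64(-156.7), np.float64(9.4), 'iou', np.float64(0.963))
stand_square 599 (np.float64(449.6), np.float64(-15.7), np.float64(2.2), 'iou', np.float64(0.905))
stand_square 333 (np.float64(447.3), np.float64(-11.7), np.float64(7.5), 'iou', np.float64(0.82))
stand_round 335 (np.float64(439.8), np.float64(267.7), np.float64(0.0), 'iou', np.float64(0.942))
stand_round 130 (np.float64(437.5), np.float64(270.9), np.float64(0.0), 'iou', np.float64(0.731))
[212.23963731 212.3873057 ] (np.float64(644.0), np.float64(169.0), np.float64(0.0), 'iou', np.float64(0.0))
[226.01594533 462.77904328]
(np.float64(644.7), np.float64(170.2), np.float64(0.0), 'iou', np.float64(0.957))
[301.42462312 394.2361809 ]
[213.90344828 396.58448276]
```

```bash
python3 -m handwheel '[{"x":0.03,"y":-0.027,"rz":-5.4},{"x":0.03,"y":-0.027,"rz":-5.4},{"x":0.03,"y":-0.027,"rz":-5.4},{"x":0.03,"y":-0.027,"rz":-5.4},{"x":0.03,"y":-0.027,"rz":-5.4},{"x":0.03,"y":-0.027,"rz":-5.4},{"x":0.03,"y":-0.027,"rz":-5.4},{"x":0.03,"y":-0.027,"rz":-5.4}]' 1
python3 -m handwheel '[{"x":0.03,"y":-0.027,"rz":-5.4},{"x":0.03,"y":-0.027,"rz":-5.4},{"x":0.03,"y":-0.027,"rz":-5.4},{"x":0.03,"y":-0.027,"rz":-5.4},{"x":0.03,"y":-0.027,"rz":-5.4},{"x":0.03,"y":-0.027,"rz":-5.4},{"x":0.03,"y":-0.027,"rz":-5.4},{"x":0.026,"y":-0.027,"rz":-5.4}]'
python3 - <<'E'
from h import *
p=snap('wrist','w1'); s=bot.read_state(); print(s['ee_pos'],np.degrees(s['tcp_rot']),s['joint_pos'],s['t']); print(p['T'].round(4),p['vertical_fov'],p['cx'],p['cy'])
E
```

```text
[0.16777647 0.60210054 0.19536588] [ 1.79991287e+02 -2.77829124e-03  1.64425176e+02] [-1.32160715  0.33216388 -0.06467881  1.46008777  0.02156655  1.34987981
 -0.08851842] 1.75
[[ 0.2686 -0.9166 -0.2961  0.0911]
 [ 0.9632  0.2552  0.084   0.622 ]
 [-0.0014 -0.3078  0.9515  0.3736]
 [ 0.      0.      0.      1.    ]] 65.70646984690485 326.76392744960094 237.849448360379$[0]: bad value
$[0]: bad value
```

View pics/w1.png

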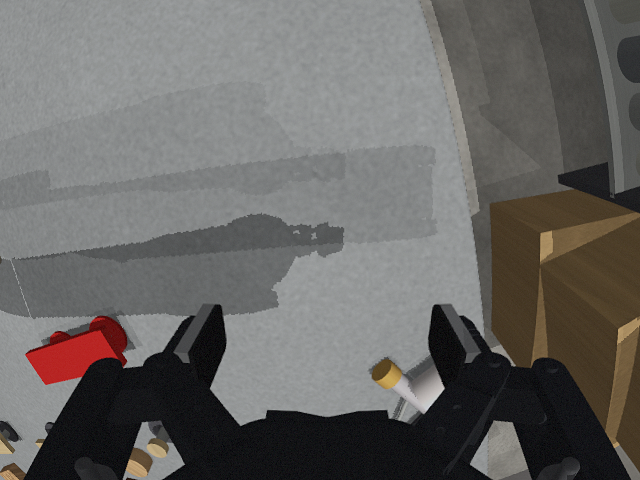

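The refusal means every row needs all six keys. The wrist picture shows only bare bench ahead of the pads, at (210,330) and (440,330).

```bash
python3 -m handwheel '[{"x":0.03,"y":-0.027,"z":0,"rx":0,"ry":0,"rz":-5.4},{"x":0.03,"y":-0.027,"z":0,"rx":0,"ry":0,"rz":-5.4},{"x":0.03,"y":-0.027,"z":0,"rx":0,"ry":0,"rz":-5.4},{"x":0.03,"y":-0.027,"z":0,"rx":0,"ry":0,"rz":-5.4},{"x":0.03,"y":-0.027,"z":0,"rx":0,"ry":0,"rz":-5.4},{"x":0.03,"y":-0.027,"z":0,"rx":0,"ry":0,"rz":-5.4},{"x":0.03,"y":-0.027,"z":0,"rx":0,"ry":0,"rz":-5.4},{"x":0.03,"y":-0.027,"z":0,"rx":0,"ry":0,"rz":-5.4}]' 1
python3 -m handwheel '[{"x":0.03,"y":-0.027,"z":0,"rx":0,"ry":0,"rz":-5.4},{"x":0.03,"y":-0.027,"z":0,"rx":0,"ry":0,"rz":-5.4},{"x":0.03,"y":-0.027,"z":0,"rx":0,"ry":0,"rz":-5.4},{"x":0.03,"y":-0.027,"z":0,"rx":0,"ry":0,"rz":-5.4},{"x":0.03,"y":-0.027,"z":0,"rx":0,"ry":0,"rz":-5.4},{"x":0.03,"y":-0.027,"z":0,"rx":0,"ry":0,"rz":-5.4},{"x":0.03,"y":-0.027,"z":0,"rx":0,"ry":0,"rz":-5.4},{"x":0.026,"y":-0.027,"z":0,"rx":0,"ry":0,"rz":-5.4}]'
python3 - <<'E'
from h import *
p=snap('wrist','w2'); s=bot.read_state(); print(s['ee_pos'],np.degrees(s['tcp_rot']),s['joint_pos'],s['t']); print(p['T'].round(4),p['vertical_fov'],p['cx'],p['cy'])
E
```

```text
t: 2.55
ee_pos: [0.4089, 0.3849, 0.1956]
tcp_rot: [3.141, -0.0, 2.112]
ft_force: [-0.0, -0.5, -0.6]
finger_gap: 0.0856
grip_force: 0.0
t: 3.35
ee_pos: [0.645, 0.1689, 0.1953]
tcp_rot: [3.141, -0.0, 1.358]
ft_force: [0.3, -0.5, -0.7]
finger_gap: 0.0851
grip_force: 0.0
[0.64804484 0.16189296 0.19501647] [179.84546543   0.19495381  77.08966763] [-0.64934875  0.45054129  0.47314247  1.35816609 -0.19920261  1.37960116
 -0.40469009] 3.4
[[ 9.774e-01  2.006e-01  6.600e-02  6.612e-01]
 [-2.112e-01  9.294e-01  3.028e-01  2.450e-01]
 [-5.000e-04 -3.099e-01  9.508e-01  3.736e-01]
 [ 0.000e+00  0.000e+00  0.000e+00  1.000e+00]] 65.70646984690485 326.76392744960094 237.849448360379
```

View pics/w2.png

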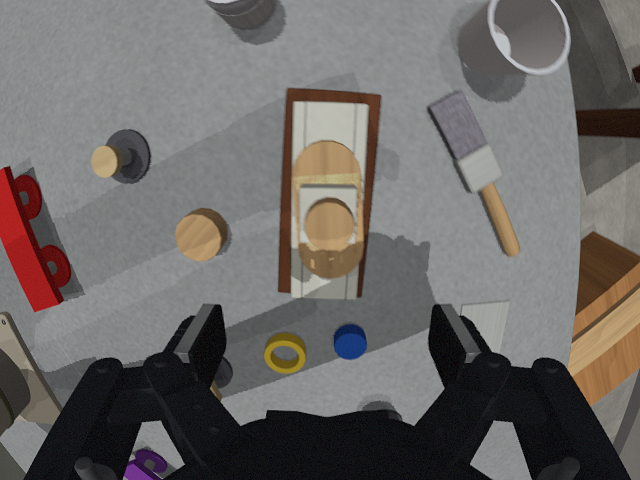

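The wrist view shows the pile clearly (disc at (329,224)), with blue and yellow rings as look-alikes below it. I'll add the fisheye model and refit the disc.

```bash
cat >> h.py <<'E'
_pp,_px=proj,pix2plane
def proj(p,w):
    if not p.get('fish'): return _pp(p,w)
    c=p['T'][:3,:3].T@(np.array(w)-p['T'][:3,3]); x,y,z=c[0],-c[1],-c[2]; r=np.hypot(x,y); k=f_(p)*np.arctan2(r,z)/max(r,1e-9)
    return p['cx']+k*x,p['cy']+k*y
def wsnap(f):
    p=snap('wrist',f); p['fish']=1; return p
def fmask(p,m): return {k:p[k] for k in p if k!='fish'}
def find(p,name,x,y,th,z0,z1,rot=True):
    u=np.array(proj(p,[x,y,z1])); q={k:p[k] for k in p if k!='fish'}
    R=[r['region'] for r in bot.cut_out(q,name) if r['region'].sum()>20]
    R=[m for m in R if np.hypot(*(np.argwhere(m).mean(0)[::-1]-u))<45]
    return [(int(m.sum()),)+fit(p,m,outline(*SH[name]),x,y,th,z0,z1,rot) for m in R]
E
python3 - <<'E'
from h import *
s=bot.read_state(); print(s['ee_pos'],np.degrees(s['tcp_rot']))
p=wsnap('w3')
print('disc',find(p,'disc',.644,.169,0,.086,.108,False))
print('square',find(p,'square',.643,.171,-.2,.064,.086))
print('oval',find(p,'oval',.643,.169,-.2,.042,.064))
print('front',find(p,'front',.643,.170,-.2,.02,.042))
print('sr',find(p,'stand_round',.439,.269,0,.038,.05,False))
m=wood(p,85,140,122,182);print(fit(p,m,outline(*SH['stand_round']),.439,.269,0,.038,.05,False))
E
```

```text
[0.64804484 0.16189296 0.19501647] [179.84546543   0.19495381  77.08966763]
disc [(2135, np.float64(645.3), np.float64(169.8), np.float64(0.0), 'iou', np.float64(0.948))]
square [(1404, np.float64(645.0), np.float64(172.8), np.float64(-14.2), 'iou', np.float64(0.392))]
oval [(4813, np.float64(645.2), np.float64(169.1), np.float64(-8.5), 'iou', np.float64(0.557))]
front [(6068, np.float64(643.4), np.float64(170.1), np.float64(-14.5), 'iou', np.float64(0.407))]
sr [(2340, np.float64(472.7), np.float64(260.3), np.float64(0.0), 'iou', np.float64(0.386))]
(np.float64(438.9), np.float64(265.9), np.float64(0.0), 'iou', np.float64(0.96))
```

```bash
python3 -m handwheel '[{"x":0.001,"y":0,"z":-0.03,"rx":0,"ry":0,"rz":0},{"x":0,"y":0,"z":-0.03,"rx":0,"ry":0,"rz":0},{"x":0,"y":0,"z":-0.02,"rx":0,"ry":0,"rz":0},{"x":0,"y":0,"z":-0.015,"rx":0,"ry":0,"rz":0},{"x":0,"y":0,"z":-0.008,"rx":0,"ry":0,"rz":0},{"x":0,"y":0,"z":-0.005,"rx":0,"ry":0,"rz":0},{"x":0,"y":0,"z":0,"rx":0,"ry":0,"rz":0},{"x":0,"y":0,"z":0,"rx":0,"ry":0,"rz":0}]' 1
python3 - <<'E'
from h import *
p=snap('scene','s2'); cv2.imwrite('pics/s2c.png',cv2.resize(p['color'][150:300,380:540,::-1],None,fx=3,fy=3))
p=wsnap('w4'); print('disc',find(p,'disc',.645,.1695,0,.086,.108,False))
E
```

```text
t: 4.5
ee_pos: [0.6453, 0.1702, 0.0883]
tcp_rot: [3.14, -0.001, 1.362]
ft_force: [0.8, -0.9, 0.3]
finger_gap: 0.0855
grip_force: 0.0
disc [(5110, np.float64(645.2), np.float64(169.0), np.float64(0.0), 'iou', np.float64(0.931))]
```

View pics/s2c.png

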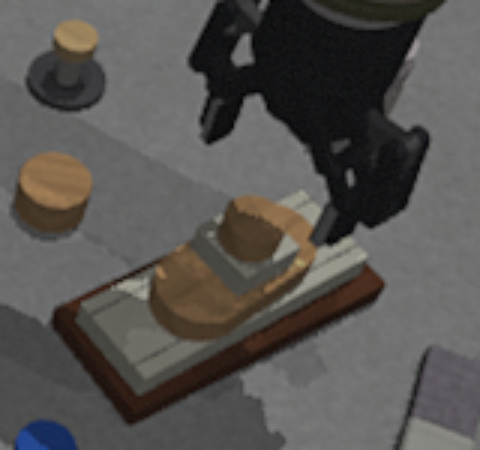

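The fingers straddle the disc, so I close, lift and check the grip.

```bash
python3 -m handwheel '[{"x":0,"y":0,"z":0,"rx":0,"ry":0,"rz":0},{"x":0,"y":0,"z":0,"rx":0,"ry":0,"rz":0},{"x":0,"y":0,"z":0,"rx":0,"ry":0,"rz":0},{"x":0,"y":0,"z":0,"rx":0,"ry":0,"rz":0},{"x":0,"y":0,"z":0,"rx":0,"ry":0,"rz":0},{"x":0,"y":0,"z":0,"rx":0,"ry":0,"rz":0},{"x":0,"y":0,"z":0,"rx":0,"ry":0,"rz":0},{"x":0,"y":0,"z":0,"rx":0,"ry":0,"rz":0}]' 0
python3 -m handwheel '[{"x":0,"y":0,"z":0.002,"rx":0,"ry":0,"rz":0},{"x":0,"y":0,"z":0.005,"rx":0,"ry":0,"rz":0},{"x":0,"y":0,"z":0.01,"rx":0,"ry":0,"rz":0},{"x":0,"y":0,"z":0.01,"rx":0,"ry":0,"rz":0},{"x":0,"y":0,"z":0.01,"rx":0,"ry":0,"rz":0},{"x":0,"y":0,"z":0.01,"rx":0,"ry":0,"rz":0},{"x":0,"y":0,"z":0.003,"rx":0,"ry":0,"rz":0},{"x":0,"y":0,"z":0,"rx":0,"ry":0,"rz":0}]'
python3 - <<'E'
from h import *
p=snap('scene','s3'); cv2.imwrite('pics/s3c.png',cv2.resize(p['color'][150:300,380:540,::-1],None,fx=3,fy=3))
p=wsnap('w5'); print('disc',find(p,'disc',.645,.1695,0,.136,.158,False))
E
```

```text
t: 5.45
ee_pos: [0.6448, 0.1701, 0.0873]
tcp_rot: [3.141, 0.0, 1.362]
ft_force: [-0.4, -0.7, -0.1]
finger_gap: 0.0002
grip_force: 0.0
t: 6.25
ee_pos: [0.6451, 0.1702, 0.1381]
tcp_rot: [3.141, -0.001, 1.362]
ft_force: [-0.0, -0.1, -0.8]
finger_gap: -0.0001
grip_force: 0.0
disc [(3335, np.float64(648.6), np.float64(181.4), np.float64(0.0), 'iou', np.float64(0.601))]
```

View pics/s3c.png

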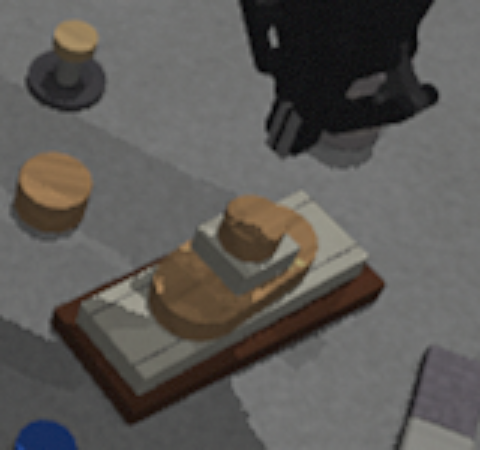

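The gripper closed on nothing and the pile is untouched. I'll check where the fingertips really are against the reported TCP.

```bash
python3 - <<'E'
from h import *
s=bot.read_state(); e=s['ee_pos']; print(e,np.degrees(s['tcp_rot']))
for n in('scene','top'):
    p=bot.snapshot(n); u=np.array(proj(p,e)); print(n,u)
    x,y=u.astype(int); c=p['color'][y-50:y+50,x-65:x+65,::-1].copy(); c=cv2.resize(c,None,fx=3,fy=3); cv2.circle(c,(int((u[0]-x+65.5)*3),int((u[1]-y+50.5)*3)),3,(0,0,255),-1)
    cv2.imwrite(f'pics/t_{n}.png',c)
cv2.imwrite('pics/t.png',np.hstack([cv2.imread('pics/t_scene.png'),cv2.imread('pics/t_top.png')]))
E
```

```text
[0.64445713 0.17005512 0.13678032] [-1.79962321e+02  2.31666735e-02  7.80291015e+01]
scene [468.33770292 212.40032657]
top [193.24683628 116.92638091]
```

View pics/t.png

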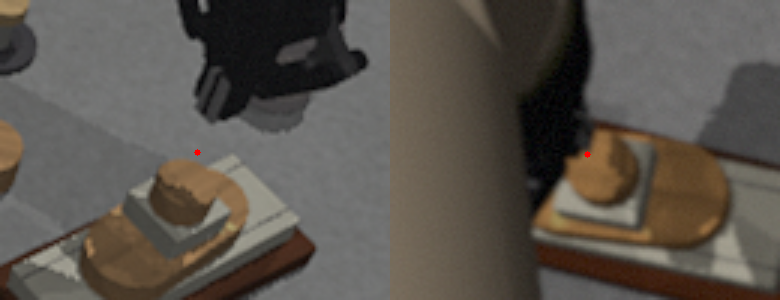

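```bash
python3 - <<'E'
from h import *
p=wsnap('w6'); e=bot.read_state()['ee_pos']; c=p['color'][:,:,::-1].copy()
for dz in(0,.0187,.04): 
    u=proj(p,e+[0,0,dz]); print(dz,u); cv2.circle(c,tuple(int(k) for k in u),2,(0,0,255),-1)
cv2.imwrite('pics/w6m.png',c)
E
```

```text
0 (np.float64(327.5610491248553), np.float64(273.61367676876785))
0.0187 (np.float64(327.5754810189119), np.float64(289.3029219064341))
0.04 (np.float64(327.59411614316366), np.float64(311.2209551240956))
```

View pics/w6m.png

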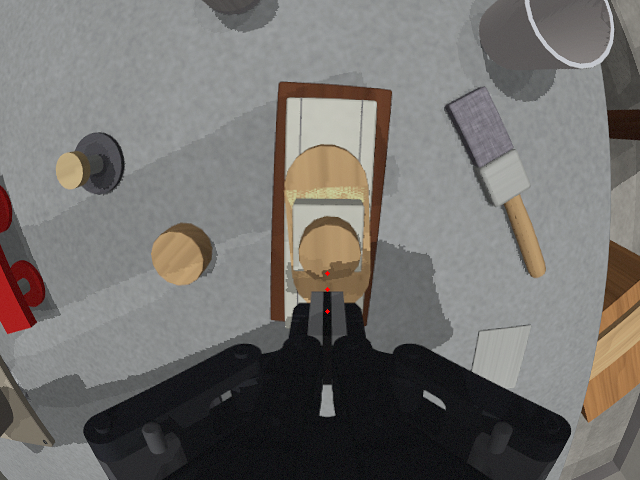

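```bash
python3 - <<'E'
from h import *
e=bot.read_state()['ee_pos']; t=np.radians(78)
p=bot.snapshot('scene'); u=np.array(proj(p,e)); x,y=u.astype(int); x0,y0=x-35,y-55
c=cv2.resize(p['color'][y0:y0+75,x0:x0+90,::-1],None,fx=8,fy=8,interpolation=cv2.INTER_CUBIC)
for h,col in((0,(0,0,255)),(.02,(0,255,0)),(.03,(255,0,0)),(.04,(0,255,255)),(.05,(255,0,255))):
    q=[]
    for a in(.011,-.011): q.append((np.array(proj(p,e+[a*np.cos(t),a*np.sin(t),h]))-[x0,y0])*8+4)
    cv2.line(c,tuple(q[0].astype(int)),tuple(q[1].astype(int)),col,2)
    cv2.circle(c,tuple(q[1].astype(int)),4,col,-1)
cv2.imwrite('pics/t2.png',c)
E
```

```text
(no output)
```

View pics/t2.png

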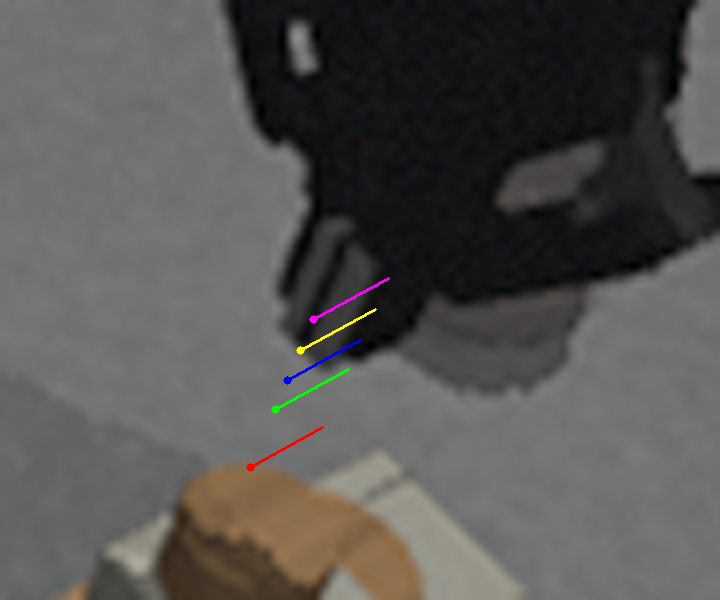

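The shut fingertips really sit about 40 mm above the reported TCP: their bottom is at (315,350), near the h = 40 mm mark. I'll go lower before closing. Placing can be done relative to the pick, so this offset does no harm there.

```bash
python3 -m handwheel '[{"x":0,"y":0,"z":0,"rx":0,"ry":0,"rz":0},{"x":0,"y":0,"z":0,"rx":0,"ry":0,"rz":0},{"x":0,"y":0,"z":0,"rx":0,"ry":0,"rz":0},{"x":0,"y":0,"z":0,"rx":0,"ry":0,"rz":0},{"x":0,"y":0,"z":0,"rx":0,"ry":0,"rz":0},{"x":0,"y":0,"z":0,"rx":0,"ry":0,"rz":0},{"x":0,"y":0,"z":0,"rx":0,"ry":0,"rz":0},{"x":0,"y":0,"z":0,"rx":0,"ry":0,"rz":0}]' 1
python3 -m handwheel '[{"x":0,"y":0,"z":-0.025,"rx":0,"ry":0,"rz":0},{"x":0,"y":0,"z":-0.025,"rx":0,"ry":0,"rz":0},{"x":0,"y":0,"z":-0.015,"rx":0,"ry":0,"rz":0},{"x":0,"y":0,"z":-0.01,"rx":0,"ry":0,"rz":0},{"x":0,"y":0,"z":-0.008,"rx":0,"ry":0,"rz":0},{"x":0,"y":0,"z":-0.006,"rx":0,"ry":0,"rz":0},{"x":0,"y":0,"z":0,"rx":0,"ry":0,"rz":0},{"x":0,"y":0,"z":0,"rx":0,"ry":0,"rz":0}]'
python3 -m handwheel '[{"x":0,"y":0,"z":0,"rx":0,"ry":0,"rz":0},{"x":0,"y":0,"z":0,"rx":0,"ry":0,"rz":0},{"x":0,"y":0,"z":0,"rx":0,"ry":0,"rz":0},{"x":0,"y":0,"z":0,"rx":0,"ry":0,"rz":0},{"x":0,"y":0,"z":0,"rx":0,"ry":0,"rz":0},{"x":0,"y":0,"z":0,"rx":0,"ry":0,"rz":0},{"x":0,"y":0,"z":0,"rx":0,"ry":0,"rz":0},{"x":0,"y":0,"z":0,"rx":0,"ry":0,"rz":0}]' 0
```

```text
t: 7.4
ee_pos: [0.6448, 0.1701, 0.1373]
tcp_rot: [3.141, -0.0, 1.362]
ft_force: [0.9, -0.4, -0.1]
finger_gap: 0.0856
grip_force: 0.0
t: 8.2
ee_pos: [0.6452, 0.1702, 0.0489]
tcp_rot: [3.141, -0.0, 1.362]
ft_force: [-0.1, -0.4, 0.7]
finger_gap: 0.0854
grip_force: 0.0
t: 9.0
ee_pos: [0.6453, 0.1702, 0.0493]
tcp_rot: [3.14, -0.001, 1.362]
ft_force: [0.2, -0.2, 5.0]
finger_gap: 0.0362
grip_force: 63.0
```

```bash
python3 -m handwheel '[{"x":0,"y":0,"z":0.003,"rx":0,"ry":0,"rz":0},{"x":0,"y":0,"z":0.007,"rx":0,"ry":0,"rz":0},{"x":0,"y":0,"z":0.01,"rx":0,"ry":0,"rz":0},{"x":0,"y":0,"z":0.01,"rx":0,"ry":0,"rz":0},{"x":0,"y":0,"z":0.01,"rx":0,"ry":0,"rz":0},{"x":0,"y":0,"z":0.01,"rx":0,"ry":0,"rz":0},{"x":-0.003,"y":0,"z":0,"rx":0,"ry":0,"rz":0},{"x":-0.005,"y":0.002,"z":0,"rx":0,"ry":0,"rz":0}]'
python3 -m handwheel '[{"x":-0.025,"y":0.012,"z":0,"rx":0,"ry":0,"rz":0},{"x":-0.03,"y":0.014,"z":0,"rx":0,"ry":0,"rz":0},{"x":-0.03,"y":0.014,"z":0,"rx":0,"ry":0,"rz":0},{"x":-0.03,"y":0.014,"z":0,"rx":0,"ry":0,"rz":0},{"x":-0.03,"y":0.014,"z":0,"rx":0,"ry":0,"rz":0},{"x":-0.03,"y":0.014,"z":0,"rx":0,"ry":0,"rz":0},{"x":-0.023,"y":0.014,"z":0,"rx":0,"ry":0,"rz":0},{"x":0,"y":0,"z":0,"rx":0,"ry":0,"rz":0}]'
python3 -m handwheel '[{"x":0,"y":0,"z":0,"rx":0,"ry":0,"rz":0},{"x":0,"y":0,"z":0,"rx":0,"ry":0,"rz":0},{"x":0,"y":0,"z":0,"rx":0,"ry":0,"rz":0},{"x":0,"y":0,"z":0,"rx":0,"ry":0,"rz":0},{"x":0,"y":0,"z":0,"rx":0,"ry":0,"rz":0},{"x":0,"y":0,"z":0,"rx":0,"ry":0,"rz":0},{"x":0,"y":0,"z":0,"rx":0,"ry":0,"rz":0},{"x":0,"y":0,"z":0,"rx":0,"ry":0,"rz":0}]'
python3 - <<'E'
from h import *
s=bot.read_state();print(s['ee_pos'],s['finger_gap'])
p=wsnap('w7'); q=snap('scene','s7'); r=snap('top','top7')
for P in(p,q,r): print('disc',find(P,'disc',.439,.267,0,.136,.158,False),proj(P,(.439,.267,.05)))
for P in(q,r): print('square',find(P,'square',.643,.171,-.2,.064,.086))
E
```

```text
t: 9.8
ee_pos: [0.6367, 0.1717, 0.0985]
tcp_rot: [3.141, -0.0, 1.361]
ft_force: [-0.4, 0.1, -1.0]
finger_gap: 0.0362
grip_force: 59.9
t: 10.6
ee_pos: [0.4349, 0.2705, 0.0978]
tcp_rot: [-3.139, -0.0, 1.367]
ft_force: [1.5, 0.2, -0.5]
finger_gap: 0.0364
grip_force: 60.0
t: 11.4
ee_pos: [0.4388, 0.2681, 0.0983]
tcp_rot: [3.141, -0.0, 1.362]
ft_force: [-0.5, 0.3, 0.3]
finger_gap: 0.0364
grip_force: 60.0
[0.43881777 0.26805572 0.09832958] 0.03640618962524879
disc [(7999, np.float64(438.3), np.float64(267.7), np.float64(0.0), 'iou', np.float64(0.936))] (np.float64(328.0324260715421), np.float64(245.06658701030042))
disc [(226, np.float64(437.3), np.float64(267.6), np.float64(0.0), 'iou', np.float64(0.656))] (np.float64(404.5678175017241), np.float64(161.8003631247874))
disc [(300, np.float64(437.0), np.float64(262.7), np.float64(0.0), 'iou', np.float64(0.477))] (np.float64(148.09458843482514), np.float64(253.90807314412817))
square [(702, np.float64(645.3), np.float64(172.6), np.float64(-10.4), 'iou', np.float64(0.946))]
square [(923, np.float64(645.5), np.float64(173.3), np.float64(-12.7), 'iou', np.float64(0.954))]
```

View pics/w7.png

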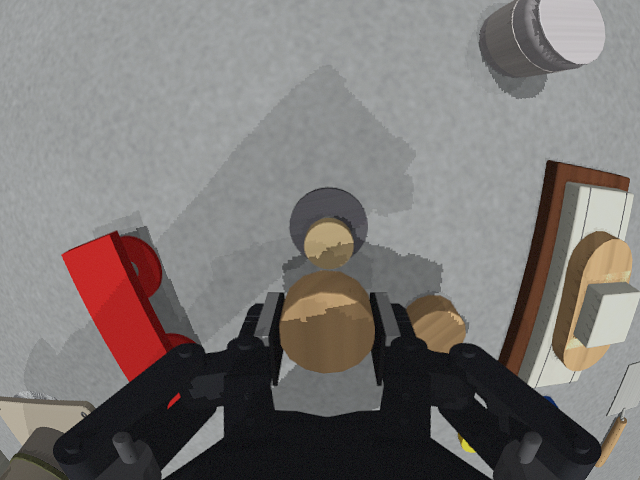

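The disc is held upright at (327,322) over the round stand, whose top centre shows at (329,243), within about 1 mm of the prediction. Lower it and release.

```bash
python3 -m handwheel '[{"x":0.001,"y":0,"z":-0.02,"rx":0,"ry":0,"rz":0},{"x":0,"y":0,"z":-0.02,"rx":0,"ry":0,"rz":0},{"x":0,"y":0,"z":-0.02,"rx":0,"ry":0,"rz":0},{"x":0,"y":0,"z":-0.01,"rx":0,"ry":0,"rz":0},{"x":0,"y":0,"z":-0.008,"rx":0,"ry":0,"rz":0},{"x":0,"y":0,"z":-0.004,"rx":0,"ry":0,"rz":0},{"x":0,"y":0,"z":-0.002,"rx":0,"ry":0,"rz":0},{"x":0,"y":0,"z":0,"rx":0,"ry":0,"rz":0}]'
python3 -m handwheel '[{"x":0,"y":0,"z":-0.0005,"rx":0,"ry":0,"rz":0},{"x":0,"y":0,"z":-0.0005,"rx":0,"ry":0,"rz":0},{"x":0,"y":0,"z":0,"rx":0,"ry":0,"rz":0},{"x":0,"y":0,"z":0,"rx":0,"ry":0,"rz":0},{"x":0,"y":0,"z":0,"rx":0,"ry":0,"rz":0},{"x":0,"y":0,"z":0,"rx":0,"ry":0,"rz":0},{"x":0,"y":0,"z":0,"rx":0,"ry":0,"rz":0},{"x":0,"y":0,"z":0,"rx":0,"ry":0,"rz":0}]'
```

```text
t: 12.6
ee_pos: [0.44, 0.2682, 0.0147]
tcp_rot: [3.141, -0.0, 1.362]
ft_force: [0.8, -0.1, -0.8]
finger_gap: 0.0364
grip_force: 60.0
t: 13.4
ee_pos: [0.4398, 0.2681, 0.0133]
tcp_rot: [3.141, -0.0, 1.362]
ft_force: [0.2, -0.3, -0.3]
finger_gap: 0.0363
grip_force: 60.0
```

```bash
python3 -m handwheel '[{"x":0,"y":0,"z":-0.0005,"rx":0,"ry":0,"rz":0},{"x":0,"y":0,"z":0,"rx":0,"ry":0,"rz":0},{"x":0,"y":0,"z":0,"rx":0,"ry":0,"rz":0},{"x":0,"y":0,"z":0,"rx":0,"ry":0,"rz":0},{"x":0,"y":0,"z":0,"rx":0,"ry":0,"rz":0},{"x":0,"y":0,"z":0,"rx":0,"ry":0,"rz":0},{"x":0,"y":0,"z":0,"rx":0,"ry":0,"rz":0},{"x":0,"y":0,"z":0,"rx":0,"ry":0,"rz":0}]' 1
python3 -m handwheel '[{"x":0,"y":0,"z":0.005,"rx":0,"ry":0,"rz":0},{"x":0,"y":0,"z":0.01,"rx":0,"ry":0,"rz":0},{"x":0,"y":0,"z":0.015,"rx":0,"ry":0,"rz":0},{"x":0,"y":0,"z":0.015,"rx":0,"ry":0,"rz":0},{"x":0,"y":0,"z":0.02,"rx":0,"ry":0,"rz":0},{"x":0,"y":0,"z":0.02,"rx":0,"ry":0,"rz":0},{"x":0.006,"y":-0.003,"z":0,"rx":0,"ry":0,"rz":0},{"x":0.01,"y":-0.005,"z":0,"rx":0,"ry":0,"rz":0}]'
python3 -m handwheel '[{"x":0.03,"y":-0.014,"z":0,"rx":0,"ry":0,"rz":0},{"x":0.03,"y":-0.014,"z":0,"rx":0,"ry":0,"rz":0},{"x":0.03,"y":-0.014,"z":0,"rx":0,"ry":0,"rz":0},{"x":0.03,"y":-0.014,"z":0,"rx":0,"ry":0,"rz":0},{"x":0.03,"y":-0.014,"z":0,"rx":0,"ry":0,"rz":0},{"x":0.03,"y":-0.014,"z":0,"rx":0,"ry":0,"rz":0},{"x":0.009,"y":-0.004,"z":0,"rx":0,"ry":0,"rz":0},{"x":0,"y":0,"z":0,"rx":0,"ry":0,"rz":0}]'
python3 -m handwheel '[{"x":0,"y":0,"z":0,"rx":0,"ry":0,"rz":0},{"x":0,"y":0,"z":0,"rx":0,"ry":0,"rz":0},{"x":0,"y":0,"z":0,"rx":0,"ry":0,"rz":0},{"x":0,"y":0,"z":0,"rx":0,"ry":0,"rz":0},{"x":0,"y":0,"z":0,"rx":0,"ry":0,"rz":0},{"x":0,"y":0,"z":0,"rx":0,"ry":0,"rz":0},{"x":0,"y":0,"z":0,"rx":0,"ry":0,"rz":0},{"x":0,"y":0,"z":0,"rx":0,"ry":0,"rz":0}]'
python3 - <<'E'
from h import *
s=bot.read_state();print(s['ee_pos'],np.degrees(s['tcp_rot']))
p=wsnap('w8'); q=snap('scene','s8'); r=snap('top','top8')
print('disc',find(q,'disc',.439,.267,0,.05,.072,False),find(r,'disc',.439,.267,0,.05,.072,False))
print('square',find(p,'square',.645,.172,-.2,.064,.086))
E
```

```text
t: 14.2
ee_pos: [0.4398, 0.2681, 0.0128]
tcp_rot: [3.141, 0.0, 1.362]
ft_force: [-0.8, -0.6, 0.1]
finger_gap: 0.0857
grip_force: 0.0
t: 15.0
ee_pos: [0.4561, 0.2605, 0.0985]
tcp_rot: [3.141, -0.001, 1.363]
ft_force: [0.9, 0.7, 0.2]
finger_gap: 0.0852
grip_force: 0.0
t: 15.8
ee_pos: [0.6455, 0.1698, 0.0966]
tcp_rot: [-3.141, 0.002, 1.359]
ft_force: [-1.1, 0.2, -0.7]
finger_gap: 0.0856
grip_force: 0.0
t: 16.6
ee_pos: [0.6448, 0.1721, 0.0978]
tcp_rot: [3.142, -0.0, 1.362]
ft_force: [0.8, 0.2, 0.5]
finger_gap: 0.0857
grip_force: 0.0
[0.64475807 0.17208276 0.09784912] [ 1.79995357e+02 -3.02894768e-03  7.80259244e+01]
disc [(288, np.float64(439.9), np.float64(268.0), np.float64(0.0), 'iou', np.float64(0.919))] []
square [(6916, np.float64(645.1), np.float64(171.9), np.float64(-12.6), 'iou', np.float64(0.959))]
```

The disc sits on its stand at (439.9, 268.0) mm. Now the square: 22 mm lower.

```bash
python3 -m handwheel '[{"x":0,"y":0,"z":-0.02,"rx":0,"ry":0,"rz":0},{"x":0,"y":0,"z":-0.02,"rx":0,"ry":0,"rz":0},{"x":0,"y":0,"z":-0.015,"rx":0,"ry":0,"rz":0},{"x":0,"y":0,"z":-0.008,"rx":0,"ry":0,"rz":0},{"x":0,"y":0,"z":-0.005,"rx":0,"ry":0,"rz":0},{"x":0,"y":0,"z":-0.003,"rx":0,"ry":0,"rz":0},{"x":0,"y":0,"z":0,"rx":0,"ry":0,"rz":0},{"x":0,"y":0,"z":0,"rx":0,"ry":0,"rz":0}]'
python3 -m handwheel '[{"x":0,"y":0,"z":0,"rx":0,"ry":0,"rz":0},{"x":0,"y":0,"z":0,"rx":0,"ry":0,"rz":0},{"x":0,"y":0,"z":0,"rx":0,"ry":0,"rz":0},{"x":0,"y":0,"z":0,"rx":0,"ry":0,"rz":0},{"x":0,"y":0,"z":0,"rx":0,"ry":0,"rz":0},{"x":0,"y":0,"z":0,"rx":0,"ry":0,"rz":0},{"x":0,"y":0,"z":0,"rx":0,"ry":0,"rz":0},{"x":0,"y":0,"z":0,"rx":0,"ry":0,"rz":0}]' 0
```

```text
t: 17.7
ee_pos: [0.6452, 0.1722, 0.0275]
tcp_rot: [3.141, -0.001, 1.362]
ft_force: [0.1, 0.4, -0.1]
finger_gap: 0.0852
grip_force: 0.0
t: 18.5
ee_pos: [0.6452, 0.1722, 0.0274]
tcp_rot: [3.141, -0.001, 1.362]
ft_force: [-0.4, 0.1, 5.6]
finger_gap: 0.0448
grip_force: 62.4
```

```bash
python3 -m handwheel '[{"x":0,"y":0,"z":0.003,"rx":0,"ry":0,"rz":0},{"x":0,"y":0,"z":0.007,"rx":0,"ry":0,"rz":0},{"x":0,"y":0,"z":0.01,"rx":0,"ry":0,"rz":0},{"x":0,"y":0,"z":0.015,"rx":0,"ry":0,"rz":0},{"x":0,"y":0,"z":0.015,"rx":0,"ry":0,"rz":0},{"x":0,"y":0,"z":0.01,"rx":0,"ry":0,"rz":0},{"x":-0.005,"y":-0.005,"z":0,"rx":0,"ry":0,"rz":0},{"x":-0.01,"y":-0.01,"z":0,"rx":0,"ry":0,"rz":0}]'
python3 -m handwheel '[{"x":-0.025,"y":-0.024,"z":0,"rx":0,"ry":0,"rz":3},{"x":-0.03,"y":-0.028,"z":0,"rx":0,"ry":0,"rz":3},{"x":-0.03,"y":-0.028,"z":0,"rx":0,"ry":0,"rz":3},{"x":-0.03,"y":-0.028,"z":0,"rx":0,"ry":0,"rz":3},{"x":-0.03,"y":-0.028,"z":0,"rx":0,"ry":0,"rz":3},{"x":-0.025,"y":-0.025,"z":0,"rx":0,"ry":0,"rz":1},{"x":-0.011,"y":-0.0105,"z":0,"rx":0,"ry":0,"rz":0},{"x":0,"y":0,"z":0,"rx":0,"ry":0,"rz":0}]'
python3 -m handwheel '[{"x":0,"y":0,"z":0,"rx":0,"ry":0,"rz":0},{"x":0,"y":0,"z":0,"rx":0,"ry":0,"rz":0},{"x":0,"y":0,"z":0,"rx":0,"ry":0,"rz":0},{"x":0,"y":0,"z":0,"rx":0,"ry":0,"rz":0},{"x":0,"y":0,"z":0,"rx":0,"ry":0,"rz":0},{"x":0,"y":0,"z":0,"rx":0,"ry":0,"rz":0},{"x":0,"y":0,"z":0,"rx":0,"ry":0,"rz":0},{"x":0,"y":0,"z":0,"rx":0,"ry":0,"rz":0}]'
python3 - <<'E'
from h import *
s=bot.read_state();print(s['ee_pos'],np.degrees(s['tcp_rot']))
p=wsnap('w9'); q=snap('scene','s9'); r=snap('top','top9')
print('square',find(p,'square',.449,-.014,.07,.122,.144))
u=np.array(proj(p,(.449,-.014,.05))).astype(int); print(u)
m=wood(p,u[0]-40,u[1]-40,u[0]+40,u[1]+40); print(m.sum(),[ (a.min(),a.max()) for a in np.where(m)]); print(fit(p,m,outline(*SH['stand_square']),.449,-.014,.07,.038,.05))
for P in(q,r): print('oval',find(P,'oval',.643,.17,-.2,.042,.064))
for P in(q,r): print('disc',find(P,'disc',.439,.267,0,.05,.072,False))
cv2.imwrite('pics/w9c.png',cv2.resize(p['color'][140:440,170:490,::-1],None,fx=2,fy=2))
E
```

```text
t: 19.3
ee_pos: [0.6296, 0.1574, 0.0869]
tcp_rot: [3.141, -0.0, 1.363]
ft_force: [-0.6, -0.4, -0.3]
finger_gap: 0.0452
grip_force: 61.8
t: 20.1
ee_pos: [0.4473, -0.0157, 0.0867]
tcp_rot: [-3.141, -0.001, 1.638]
ft_force: [-0.1, 0.4, 0.3]
finger_gap: 0.0452
grip_force: 61.8
t: 20.9
ee_pos: [0.4488, -0.0144, 0.0868]
tcp_rot: [3.142, -0.0, 1.641]
ft_force: [0.4, -0.4, -0.2]
finger_gap: 0.0446
grip_force: 61.8
[ 0.44879489 -0.01439921  0.08684317] [ 1.79994737e+02 -1.45471375e-03  9.40279848e+01]
square [(14118, np.float64(448.0), np.float64(-15.4), np.float64(3.4), 'iou', np.float64(0.98))]
[328 249]
2548 [(np.int64(218), np.int64(259)), (np.int64(298), np.int64(361))]
(np.float64(449.1), np.float64(-16.3), np.float64(2.6), 'iou', np.float64(0.723))
oval [(1694, np.float64(645.2), np.float64(170.4), np.float64(-9.0), 'iou', np.float64(0.967))]
oval [(2528, np.float64(645.4), np.float64(170.2), np.float64(-9.0), 'iou', np.float64(0.977))]
disc [(260, np.float64(439.3), np.float64(267.5), np.float64(0.0), 'iou', np.float64(0.863))]
disc [(473, np.float64(439.7), np.float64(268.2), np.float64(0.0), 'iou', np.float64(0.913))]
```

View pics/w9c.png

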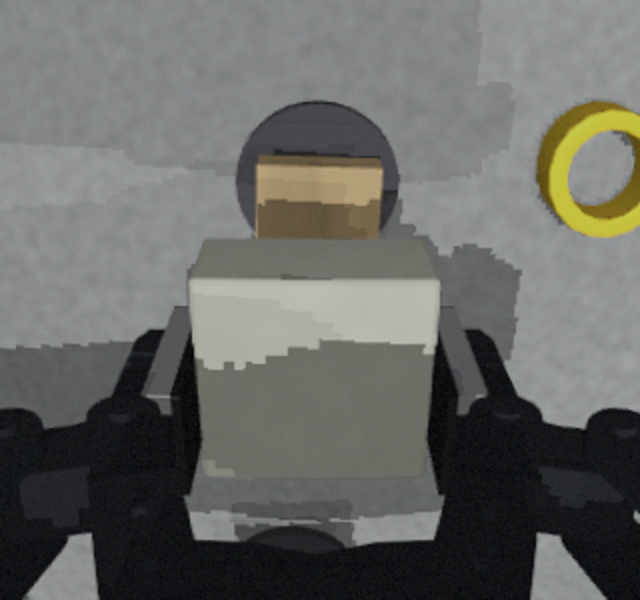

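The square is held level (front edge at y = 278 in the crop). The stand's top edge runs from (258,162) to (382,168) and is partly hidden, so I'll measure its visible edges.

```bash
cat >> h.py <<'E'
def ray(p,u,v,z):
    f=f_(p); x,y=u-p['cx'],v-p['cy']; r=np.hypot(x,y); a=r/f
    d=p['T'][:3,:3]@np.array([np.sin(a)*x/r,-np.sin(a)*y/r,-np.cos(a)]); o=p['T'][:3,3]; return o+d*(z-o[2])/d[2]
E
python3 - <<'E'
from h import *
p=wsnap('w10'); g=cv2.cvtColor(p['color'],cv2.COLOR_RGB2GRAY).astype(float); S=p['color'].astype(float); sat=S[...,0]-S[...,2]
us,vs=[],[]
for u in range(304,357,2):
    col=g[212:232,u]; d=np.diff(col); k=np.argmax(d); w=np.clip(d[max(k-1,0):k+2],0,None); us.append(u); vs.append(212.5+(np.arange(max(k-1,0),k+2)*w).sum()/w.sum())
W=np.array([ray(p,u,v,.05)[:2]*1e3 for u,v in zip(us,vs)]); vx,vy,x0,y0=cv2.fitLine(W.astype(np.float32),cv2.DIST_HUBER,0,.01,.01).ravel(); print('edge ang',np.degrees(np.arctan2(vy,vx)),'pt',x0,y0, np.round(vs,1)[::4])
L,Rr=[],[]
for v in range(226,238,2):
    d=np.diff(sat[v,285:375]); kl,kr=np.argmax(d),np.argmin(d); L.append(ray(p,285.5+kl,v,.05)[:2]*1e3); Rr.append(ray(p,285.5+kr,v,.05)[:2]*1e3)
L,Rr=np.array(L),np.array(Rr); print(L.round(1),Rr.round(1))
print('mid',((L+Rr)/2).mean(0))
E
```

```text
edge ang 5.8614707 pt 451.86777 5.2450004 [221.9 217.4 217.5 222.8 222.9 218.3 218.5]
[[ 4.292e+02 -4.000e-01]
 [ 4.293e+02 -1.700e+00]
 [ 4.294e+02 -2.900e+00]
 [ 4.294e+02 -4.200e+00]
 [ 4.295e+02 -5.500e+00]
 [ 4.295e+02 -6.800e+00]] [[ 4.678e+02  2.300e+00]
 [ 4.679e+02  1.100e+00]
 [ 4.674e+02 -2.000e-01]
 [ 4.676e+02 -1.500e+00]
 [ 4.677e+02 -2.800e+00]
 [ 4.678e+02 -4.000e+00]]
mid [448.54357113  -2.22328872]
```

```bash
python3 - <<'E'
from h import *
p=wsnap('w11')
for z,P in((.05,[(304,222.4),(328,223.1),(336,223.4)]),(.038,[(312,217.9),(352,219.)])):
    W=np.array([ray(p,u,v,z)[:2]*1e3 for u,v in P]); d=W[-1]-W[0]; print(W.round(2),np.degrees(np.arctan2(d[1],d[0])))
E
```

```text
[[433.04   2.11]
 [447.48   2.68]
 [452.29   2.83]] 2.1460062784161837
[[437.41   2.  ]
 [462.72   3.08]] 2.431675343562109
```

```bash
python3 -m handwheel '[{"x":0.001,"y":-0.001,"z":-0.02,"rx":0,"ry":0,"rz":-1.2},{"x":0,"y":0,"z":-0.02,"rx":0,"ry":0,"rz":0},{"x":0,"y":0,"z":-0.015,"rx":0,"ry":0,"rz":0},{"x":0,"y":0,"z":-0.008,"rx":0,"ry":0,"rz":0},{"x":0,"y":0,"z":-0.006,"rx":0,"ry":0,"rz":0},{"x":0,"y":0,"z":-0.003,"rx":0,"ry":0,"rz":0},{"x":0,"y":0,"z":-0.001,"rx":0,"ry":0,"rz":0},{"x":0,"y":0,"z":0,"rx":0,"ry":0,"rz":0}]'
python3 -m handwheel '[{"x":0,"y":0,"z":-0.0005,"rx":0,"ry":0,"rz":0},{"x":0,"y":0,"z":0,"rx":0,"ry":0,"rz":0},{"x":0,"y":0,"z":0,"rx":0,"ry":0,"rz":0},{"x":0,"y":0,"z":0,"rx":0,"ry":0,"rz":0},{"x":0,"y":0,"z":0,"rx":0,"ry":0,"rz":0},{"x":0,"y":0,"z":0,"rx":0,"ry":0,"rz":0},{"x":0,"y":0,"z":0,"rx":0,"ry":0,"rz":0},{"x":0,"y":0,"z":0,"rx":0,"ry":0,"rz":0}]'
```

```text
t: 22.2
ee_pos: [0.4501, -0.0154, 0.0142]
tcp_rot: [3.141, -0.0, 1.62]
ft_force: [0.5, 0.6, 0.1]
finger_gap: 0.0451
grip_force: 61.8
t: 23.0
ee_pos: [0.4498, -0.0154, 0.0133]
tcp_rot: [3.142, 0.0, 1.62]
ft_force: [0.7, 0.1, 0.1]
finger_gap: 0.0448
grip_force: 61.8
```

```bash
python3 -m handwheel '[{"x":0,"y":0,"z":-0.0003,"rx":0,"ry":0,"rz":0},{"x":0,"y":0,"z":0,"rx":0,"ry":0,"rz":0},{"x":0,"y":0,"z":0,"rx":0,"ry":0,"rz":0},{"x":0,"y":0,"z":0,"rx":0,"ry":0,"rz":0},{"x":0,"y":0,"z":0,"rx":0,"ry":0,"rz":0},{"x":0,"y":0,"z":0,"rx":0,"ry":0,"rz":0},{"x":0,"y":0,"z":0,"rx":0,"ry":0,"rz":0},{"x":0,"y":0,"z":0,"rx":0,"ry":0,"rz":0}]' 1
python3 -m handwheel '[{"x":0,"y":0,"z":0.005,"rx":0,"ry":0,"rz":0},{"x":0,"y":0,"z":0.01,"rx":0,"ry":0,"rz":0},{"x":0,"y":0,"z":0.015,"rx":0,"ry":0,"rz":0},{"x":0,"y":0,"z":0.02,"rx":0,"ry":0,"rz":0},{"x":0,"y":0,"z":0.02,"rx":0,"ry":0,"rz":0},{"x":0,"y":0,"z":0.01,"rx":0,"ry":0,"rz":0},{"x":0.006,"y":0.0055,"z":0,"rx":0,"ry":0,"rz":0},{"x":0.01,"y":0.01,"z":0,"rx":0,"ry":0,"rz":0}]'
python3 -m handwheel '[{"x":0.029,"y":0.028,"z":0,"rx":0,"ry":0,"rz":-2},{"x":0.03,"y":0.028,"z":0,"rx":0,"ry":0,"rz":-2},{"x":0.03,"y":0.028,"z":0,"rx":0,"ry":0,"rz":-2},{"x":0.03,"y":0.028,"z":0,"rx":0,"ry":0,"rz":-2},{"x":0.03,"y":0.028,"z":0,"rx":0,"ry":0,"rz":-2},{"x":0.02,"y":0.02,"z":0,"rx":0,"ry":0,"rz":-1.8},{"x":0.0105,"y":0.01,"z":0,"rx":0,"ry":0,"rz":0},{"x":0,"y":0,"z":0,"rx":0,"ry":0,"rz":0}]'
python3 -m handwheel '[{"x":0,"y":0,"z":0,"rx":0,"ry":0,"rz":0},{"x":0,"y":0,"z":0,"rx":0,"ry":0,"rz":0},{"x":0,"y":0,"z":0,"rx":0,"ry":0,"rz":0},{"x":0,"y":0,"z":0,"rx":0,"ry":0,"rz":0},{"x":0,"y":0,"z":0,"rx":0,"ry":0,"rz":0},{"x":0,"y":0,"z":0,"rx":0,"ry":0,"rz":0},{"x":0,"y":0,"z":0,"rx":0,"ry":0,"rz":0},{"x":0,"y":0,"z":0,"rx":0,"ry":0,"rz":0}]'
python3 - <<'E'
from h import *
s=bot.read_state();print(s['ee_pos'],np.degrees(s['tcp_rot']))
p=wsnap('w12'); q=snap('scene','s12'); r=snap('top','top12')
print('oval',find(p,'oval',.645,.17,-.16,.042,.064))
for P in(q,r): print('square',find(P,'square',.449,-.016,.05,.05,.072))
E
```

```text
t: 23.8
ee_pos: [0.4498, -0.0154, 0.013]
tcp_rot: [3.142, -0.0, 1.62]
ft_force: [-0.7, 0.3, -0.2]
finger_gap: 0.0852
grip_force: 0.0
t: 24.6
ee_pos: [0.466, 0.0004, 0.0928]
tcp_rot: [3.141, -0.001, 1.619]
ft_force: [0.4, 0.4, 0.5]
finger_gap: 0.0853
grip_force: 0.0
t: 25.4
ee_pos: [0.6454, 0.1731, 0.0902]
tcp_rot: [-3.139, 0.001, 1.418]
ft_force: [-0.4, -0.0, -0.4]
finger_gap: 0.0853
grip_force: 0.0
t: 26.2
ee_pos: [0.6453, 0.1701, 0.0931]
tcp_rot: [3.141, -0.0, 1.414]
ft_force: [0.4, 0.3, -0.9]
finger_gap: 0.0855
grip_force: 0.0
[0.64527324 0.17009379 0.09308279] [ 1.79991799e+02 -6.32563146e-03  8.10277268e+01]
oval [(16739, np.float64(645.1), np.float64(169.1), np.float64(-8.9), 'iou', np.float64(0.983))]
square [(680, np.float64(449.1), np.float64(-14.5), np.float64(1.1), 'iou', np.float64(0.959))]
square [(839, np.float64(449.9), np.float64(-14.6), np.float64(2.3), 'iou', np.float64(0.943))]
```

Square is placed within about 1 mm. Next is the oval, with the grip 22 mm lower again.

```bash
python3 -m handwheel '[{"x":0,"y":0,"z":-0.025,"rx":0,"ry":0,"rz":0},{"x":0,"y":0,"z":-0.025,"rx":0,"ry":0,"rz":0},{"x":0,"y":0,"z":-0.018,"rx":0,"ry":0,"rz":0},{"x":0,"y":0,"z":-0.01,"rx":0,"ry":0,"rz":0},{"x":0,"y":0,"z":-0.007,"rx":0,"ry":0,"rz":0},{"x":0,"y":0,"z":-0.003,"rx":0,"ry":0,"rz":0},{"x":0,"y":0,"z":0,"rx":0,"ry":0,"rz":0},{"x":0,"y":0,"z":0,"rx":0,"ry":0,"rz":0}]'
python3 -m handwheel '[{"x":0,"y":0,"z":0,"rx":0,"ry":0,"rz":0},{"x":0,"y":0,"z":0,"rx":0,"ry":0,"rz":0},{"x":0,"y":0,"z":0,"rx":0,"ry":0,"rz":0},{"x":0,"y":0,"z":0,"rx":0,"ry":0,"rz":0},{"x":0,"y":0,"z":0,"rx":0,"ry":0,"rz":0},{"x":0,"y":0,"z":0,"rx":0,"ry":0,"rz":0},{"x":0,"y":0,"z":0,"rx":0,"ry":0,"rz":0},{"x":0,"y":0,"z":0,"rx":0,"ry":0,"rz":0}]' 0
```

```text
t: 27.3
ee_pos: [0.6458, 0.1702, 0.0059]
tcp_rot: [3.14, -0.001, 1.414]
ft_force: [-0.1, 0.8, -0.1]
finger_gap: 0.0854
grip_force: 0.0
t: 28.1
ee_pos: [0.6458, 0.1702, 0.0059]
tcp_rot: [3.14, -0.001, 1.414]
ft_force: [-0.9, -0.4, 5.4]
finger_gap: 0.0568
grip_force: 65.7
```

```bash
python3 -m handwheel '[{"x":0,"y":0,"z":0.003,"rx":0,"ry":0,"rz":0},{"x":0,"y":0,"z":0.007,"rx":0,"ry":0,"rz":0},{"x":0,"y":0,"z":0.012,"rx":0,"ry":0,"rz":0},{"x":0,"y":0,"z":0.015,"rx":0,"ry":0,"rz":0},{"x":0,"y":0,"z":0.018,"rx":0,"ry":0,"rz":0},{"x":0,"y":0,"z":0.015,"rx":0,"ry":0,"rz":0},{"x":0,"y":-0.005,"z":0,"rx":0,"ry":0,"rz":0},{"x":0,"y":-0.015,"z":0,"rx":0,"ry":0,"rz":0}]'
python3 -m handwheel '[{"x":0.001,"y":-0.025,"z":0,"rx":0,"ry":0,"rz":2},{"x":0.001,"y":-0.03,"z":0,"rx":0,"ry":0,"rz":2},{"x":0.001,"y":-0.03,"z":0,"rx":0,"ry":0,"rz":2},{"x":0.001,"y":-0.03,"z":0,"rx":0,"ry":0,"rz":2},{"x":0.001,"y":-0.03,"z":0,"rx":0,"ry":0,"rz":2},{"x":0.001,"y":-0.03,"z":0,"rx":0,"ry":0,"rz":2},{"x":0.001,"y":-0.03,"z":0,"rx":0,"ry":0,"rz":2},{"x":0.001,"y":-0.03,"z":0,"rx":0,"ry":0,"rz":2}]'
python3 -m handwheel '[{"x":0,"y":-0.03,"z":0,"rx":0,"ry":0,"rz":1.5},{"x":0,"y":-0.023,"z":0,"rx":0,"ry":0,"rz":0.9},{"x":0,"y":-0.015,"z":0,"rx":0,"ry":0,"rz":0},{"x":0,"y":-0.005,"z":0,"rx":0,"ry":0,"rz":0},{"x":0,"y":0,"z":0,"rx":0,"ry":0,"rz":0},{"x":0,"y":0,"z":0,"rx":0,"ry":0,"rz":0},{"x":0,"y":0,"z":0,"rx":0,"ry":0,"rz":0},{"x":0,"y":0,"z":0,"rx":0,"ry":0,"rz":0}]'
python3 - <<'E'
from h import *
s=bot.read_state();print(s['ee_pos'],np.degrees(s['tcp_rot']))
p=wsnap('w13'); q=snap('scene','s13'); r=snap('top','top13')
for P in(p,q,r): print('oval',find(P,'oval',.653,-.158,.16,.111,.133))
for P in(q,r): print('front',find(P,'front',.643,.17,-.2,.02,.042))
for P in(q,r): print('square',find(P,'square',.449,-.016,.05,.05,.072))
u=proj(p,(.6535,-.158,.05)); print(u)
E
```

```text
t: 28.9
ee_pos: [0.6451, 0.1513, 0.0751]
tcp_rot: [3.141, -0.001, 1.417]
ft_force: [-0.3, -0.2, -2.2]
finger_gap: 0.0567
grip_force: 65.0
t: 29.7
ee_pos: [0.652, -0.0877, 0.0739]
tcp_rot: [-3.14, 0.0, 1.694]
ft_force: [-0.4, -0.2, -1.6]
finger_gap: 0.0563
grip_force: 64.9
t: 30.5
ee_pos: [0.6535, -0.1566, 0.075]
tcp_rot: [3.141, -0.0, 1.737]
ft_force: [0.6, 0.2, -1.3]
finger_gap: 0.0567
grip_force: 64.9
[ 0.6535126  -0.15664848  0.0750302 ] [ 1.79988354e+02 -2.32050122e-02  9.95131569e+01]
oval [(34792, np.float64(652.8), np.float64(-157.6), np.float64(9.7), 'iou', np.float64(0.935))]
oval [(1832, np.float64(643.4), np.float64(-160.3), np.float64(30.2), 'iou', np.float64(0.641))]
oval [(192, np.float64(651.9), np.float64(-157.3), np.float64(5.4), 'iou', np.float64(0.193))]
front [(3125, np.float64(644.5), np.float64(170.7), np.float64(-14.1), 'iou', np.float64(0.965))]
front [(4596, np.float64(644.5), np.float64(171.2), np.float64(-13.8), 'iou', np.float64(0.975))]
square [(349, np.float64(444.3), np.float64(-28.5), np.float64(43.8), 'iou', np.float64(0.535))]
square [(739, np.float64(449.3), np.float64(-13.2), np.float64(3.9), 'iou', np.float64(0.891))]
(np.float64(327.9966862108515), np.float64(259.1122321534883))
```

View pics/w13.png

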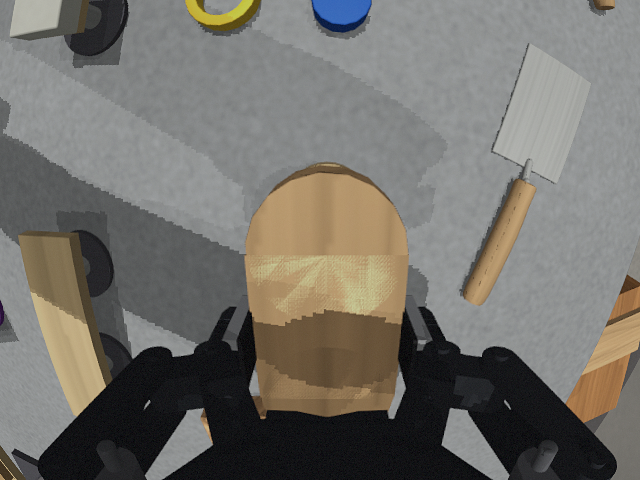

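The oval is held level and covers its stand, at (327,285); the wrist fit agrees with the stand to about 1 mm and 0.3°. Lower it.

```bash
python3 -m handwheel '[{"x":0.0005,"y":-0.0005,"z":-0.015,"rx":0,"ry":0,"rz":0},{"x":0,"y":0,"z":-0.015,"rx":0,"ry":0,"rz":0},{"x":0,"y":0,"z":-0.012,"rx":0,"ry":0,"rz":0},{"x":0,"y":0,"z":-0.008,"rx":0,"ry":0,"rz":0},{"x":0,"y":0,"z":-0.006,"rx":0,"ry":0,"rz":0},{"x":0,"y":0,"z":-0.003,"rx":0,"ry":0,"rz":0},{"x":0,"y":0,"z":-0.001,"rx":0,"ry":0,"rz":0},{"x":0,"y":0,"z":0,"rx":0,"ry":0,"rz":0}]'
python3 -m handwheel '[{"x":0,"y":0,"z":-0.0005,"rx":0,"ry":0,"rz":0},{"x":0,"y":0,"z":-0.0005,"rx":0,"ry":0,"rz":0},{"x":0,"y":0,"z":0,"rx":0,"ry":0,"rz":0},{"x":0,"y":0,"z":0,"rx":0,"ry":0,"rz":0},{"x":0,"y":0,"z":0,"rx":0,"ry":0,"rz":0},{"x":0,"y":0,"z":0,"rx":0,"ry":0,"rz":0},{"x":0,"y":0,"z":0,"rx":0,"ry":0,"rz":0},{"x":0,"y":0,"z":0,"rx":0,"ry":0,"rz":0}]'
```

```text
t: 31.8
ee_pos: [0.654, -0.1585, 0.0153]
tcp_rot: [3.141, 0.0, 1.735]
ft_force: [-0.2, 0.3, -0.6]
finger_gap: 0.0567
grip_force: 65.0
t: 32.6
ee_pos: [0.6538, -0.1584, 0.0141]
tcp_rot: [3.141, 0.0, 1.735]
ft_force: [-0.1, 0.3, -1.4]
finger_gap: 0.0566
grip_force: 65.0
```

```bash
python3 -m handwheel '[{"x":0,"y":0.001,"z":0,"rx":0,"ry":0,"rz":0},{"x":0,"y":0,"z":-0.0004,"rx":0,"ry":0,"rz":0},{"x":0,"y":0,"z":0,"rx":0,"ry":0,"rz":0},{"x":0,"y":0,"z":0,"rx":0,"ry":0,"rz":0},{"x":0,"y":0,"z":0,"rx":0,"ry":0,"rz":0},{"x":0,"y":0,"z":0,"rx":0,"ry":0,"rz":0},{"x":0,"y":0,"z":0,"rx":0,"ry":0,"rz":0},{"x":0,"y":0,"z":0,"rx":0,"ry":0,"rz":0}]'
python3 -m handwheel '[{"x":0,"y":0,"z":0,"rx":0,"ry":0,"rz":0},{"x":0,"y":0,"z":0,"rx":0,"ry":0,"rz":0},{"x":0,"y":0,"z":0,"rx":0,"ry":0,"rz":0},{"x":0,"y":0,"z":0,"rx":0,"ry":0,"rz":0},{"x":0,"y":0,"z":0,"rx":0,"ry":0,"rz":0},{"x":0,"y":0,"z":0,"rx":0,"ry":0,"rz":0},{"x":0,"y":0,"z":0,"rx":0,"ry":0,"rz":0},{"x":0,"y":0,"z":0,"rx":0,"ry":0,"rz":0}]' 1
python3 -m handwheel '[{"x":0,"y":0,"z":0.005,"rx":0,"ry":0,"rz":0},{"x":0,"y":0,"z":0.01,"rx":0,"ry":0,"rz":0},{"x":0,"y":0,"z":0.015,"rx":0,"ry":0,"rz":0},{"x":0,"y":0,"z":0.02,"rx":0,"ry":0,"rz":0},{"x":0,"y":0,"z":0.02,"rx":0,"ry":0,"rz":0},{"x":0,"y":0,"z":0.01,"rx":0,"ry":0,"rz":0},{"x":0,"y":0.005,"z":0,"rx":0,"ry":0,"rz":0},{"x":0,"y":0.015,"z":0,"rx":0,"ry":0,"rz":0}]'
python3 -m handwheel '[{"x":-0.001,"y":0.03,"z":0,"rx":0,"ry":0,"rz":-2.5},{"x":-0.001,"y":0.03,"z":0,"rx":0,"ry":0,"rz":-2.5},{"x":-0.001,"y":0.03,"z":0,"rx":0,"ry":0,"rz":-2.5},{"x":-0.001,"y":0.03,"z":0,"rx":0,"ry":0,"rz":-2.5},{"x":-0.001,"y":0.03,"z":0,"rx":0,"ry":0,"rz":-2.5},{"x":-0.001,"y":0.03,"z":0,"rx":0,"ry":0,"rz":-2.5},{"x":-0.001,"y":0.03,"z":0,"rx":0,"ry":0,"rz":-2.5},{"x":-0.001,"y":0.03,"z":0,"rx":0,"ry":0,"rz":-2.5}]'
python3 -m handwheel '[{"x":-0.001,"y":0.03,"z":0,"rx":0,"ry":0,"rz":-2.5},{"x":-0.0003,"y":0.02,"z":0,"rx":0,"ry":0,"rz":-0.9},{"x":0,"y":0.013,"z":0,"rx":0,"ry":0,"rz":0},{"x":0,"y":0.005,"z":0,"rx":0,"ry":0,"rz":0},{"x":0,"y":0.001,"z":0,"rx":0,"ry":0,"rz":0},{"x":0,"y":0,"z":0,"rx":0,"ry":0,"rz":0},{"x":0,"y":0,"z":0,"rx":0,"ry":0,"rz":0},{"x":0,"y":0,"z":0,"rx":0,"ry":0,"rz":0}]'
python3 - <<'E'
from h import *
s=bot.read_state();print(s['ee_pos'],np.degrees(s['tcp_rot']))
p=wsnap('w14'); q=snap('scene','s14'); r=snap('top','top14')
print('front',find(p,'front',.6445,.171,-.24,.02,.042))
for P in(q,r): print('oval',find(P,'oval',.653,-.158,.16,.05,.072))
E
```

```text
t: 33.4
ee_pos: [0.6539, -0.1572, 0.0139]
tcp_rot: [3.141, -0.0, 1.736]
ft_force: [-2.4, 1.4, 5.1]
finger_gap: 0.0567
grip_force: 65.7
t: 34.2
ee_pos: [0.6538, -0.1574, 0.0137]
tcp_rot: [3.141, 0.0, 1.735]
ft_force: [-0.6, 0.1, 0.4]
finger_gap: 0.0854
grip_force: 0.0
t: 35.0
ee_pos: [0.6533, -0.1384, 0.0935]
tcp_rot: [-3.141, 0.001, 1.733]
ft_force: [-0.5, 0.5, -0.3]
finger_gap: 0.0853
grip_force: 0.0
t: 35.8
ee_pos: [0.6444, 0.1055, 0.0923]
tcp_rot: [-3.14, 0.0, 1.386]
ft_force: [0.6, -0.5, -0.5]
finger_gap: 0.0851
grip_force: 0.0
t: 36.6
ee_pos: [0.6447, 0.1704, 0.0937]
tcp_rot: [3.141, 0.0, 1.326]
ft_force: [-1.4, 0.8, -0.3]
finger_gap: 0.0853
grip_force: 0.0
[0.64467704 0.17044004 0.09372092] [1.79984502e+02 9.94319746e-03 7.59470469e+01]
front [(26326, np.float64(643.8), np.float64(170.2), np.float64(-14.1), 'iou', np.float64(0.977))]
oval [(2695, np.float64(653.0), np.float64(-157.4), np.float64(9.9), 'iou', np.float64(0.977))]
oval [(2545, np.float64(654.0), np.float64(-156.5), np.float64(9.4), 'iou', np.float64(0.968))]
```

Oval good. Now the front, coming down with a little more clearance over the board.

```bash
python3 -m handwheel '[{"x":0,"y":0,"z":-0.03,"rx":0,"ry":0,"rz":0},{"x":0,"y":0,"z":-0.03,"rx":0,"ry":0,"rz":0},{"x":0,"y":0,"z":-0.02,"rx":0,"ry":0,"rz":0},{"x":0,"y":0,"z":-0.013,"rx":0,"ry":0,"rz":0},{"x":0,"y":0,"z":-0.008,"rx":0,"ry":0,"rz":0},{"x":0,"y":0,"z":-0.004,"rx":0,"ry":0,"rz":0},{"x":0,"y":0,"z":-0.002,"rx":0,"ry":0,"rz":0},{"x":0,"y":0,"z":0,"rx":0,"ry":0,"rz":0}]'
python3 -m handwheel '[{"x":0,"y":0,"z":-0.001,"rx":0,"ry":0,"rz":0},{"x":0,"y":0,"z":0,"rx":0,"ry":0,"rz":0},{"x":0,"y":0,"z":0,"rx":0,"ry":0,"rz":0},{"x":0,"y":0,"z":0,"rx":0,"ry":0,"rz":0},{"x":0,"y":0,"z":0,"rx":0,"ry":0,"rz":0},{"x":0,"y":0,"z":0,"rx":0,"ry":0,"rz":0},{"x":0,"y":0,"z":0,"rx":0,"ry":0,"rz":0},{"x":0,"y":0,"z":0,"rx":0,"ry":0,"rz":0}]' 0
python3 -m handwheel '[{"x":0,"y":0,"z":0.002,"rx":0,"ry":0,"rz":0},{"x":0,"y":0,"z":0.003,"rx":0,"ry":0,"rz":0},{"x":0,"y":0,"z":0.005,"rx":0,"ry":0,"rz":0},{"x":0,"y":0,"z":0.005,"rx":0,"ry":0,"rz":0},{"x":0,"y":0,"z":0.005,"rx":0,"ry":0,"rz":0},{"x":0,"y":0,"z":0,"rx":0,"ry":0,"rz":0},{"x":0,"y":0,"z":0,"rx":0,"ry":0,"rz":0},{"x":0,"y":0,"z":0,"rx":0,"ry":0,"rz":0}]'
python3 - <<'E'
from h import *
p=wsnap('w15'); q=snap('scene','s15')
for P in(p,q): print('front',find(P,'front',.6445,.171,-.24,.04,.062))
E
```

```text
t: 37.7
ee_pos: [0.6449, 0.1717, -0.0128]
tcp_rot: [3.141, -0.001, 1.327]
ft_force: [-0.3, 0.7, 0.4]
finger_gap: 0.0851
grip_force: 0.0
t: 38.5
ee_pos: [0.6451, 0.1717, -0.0134]
tcp_rot: [3.14, -0.001, 1.327]
ft_force: [-0.2, -0.3, 7.5]
finger_gap: 0.0646
grip_force: 68.0
t: 39.3
ee_pos: [0.6443, 0.1715, 0.0054]
tcp_rot: [-3.141, 0.0, 1.327]
ft_force: [0.2, -0.2, -1.2]
finger_gap: 0.0646
grip_force: 67.1
front []
front [(2164, np.float64(643.5), np.float64(170.2), np.float64(-13.8), 'iou', np.float64(0.649))]
```

```bash
python3 -m handwheel '[{"x":0,"y":0,"z":0.005,"rx":0,"ry":0,"rz":0},{"x":0,"y":0,"z":0.01,"rx":0,"ry":0,"rz":0},{"x":0,"y":0,"z":0.015,"rx":0,"ry":0,"rz":0},{"x":0,"y":0,"z":0.018,"rx":0,"ry":0,"rz":0},{"x":0,"y":0,"z":0.018,"rx":0,"ry":0,"rz":0},{"x":0,"y":0,"z":0.01,"rx":0,"ry":0,"rz":0},{"x":-0.002,"y":-0.006,"z":0.004,"rx":0,"ry":0,"rz":0},{"x":-0.006,"y":-0.014,"z":0,"rx":0,"ry":0,"rz":1}]'
python3 -m handwheel '[{"x":-0.01,"y":-0.023,"z":0,"rx":0,"ry":0,"rz":1.5},{"x":-0.013,"y":-0.03,"z":0,"rx":0,"ry":0,"rz":1.5},{"x":-0.013,"y":-0.03,"z":0,"rx":0,"ry":0,"rz":1.5},{"x":-0.013,"y":-0.03,"z":0,"rx":0,"ry":0,"rz":1.5},{"x":-0.013,"y":-0.03,"z":0,"rx":0,"ry":0,"rz":1.5},{"x":-0.013,"y":-0.03,"z":0,"rx":0,"ry":0,"rz":1.5},{"x":-0.013,"y":-0.03,"z":0,"rx":0,"ry":0,"rz":1.5},{"x":-0.013,"y":-0.03,"z":0,"rx":0,"ry":0,"rz":1.5}]'
python3 -m handwheel '[{"x":-0.013,"y":-0.03,"z":0,"rx":0,"ry":0,"rz":1.5},{"x":-0.013,"y":-0.03,"z":0,"rx":0,"ry":0,"rz":1.5},{"x":-0.013,"y":-0.03,"z":0,"rx":0,"ry":0,"rz":1.5},{"x":-0.013,"y":-0.03,"z":0,"rx":0,"ry":0,"rz":1.5},{"x":-0.013,"y":-0.03,"z":0,"rx":0,"ry":0,"rz":1.5},{"x":-0.009,"y":-0.02,"z":0,"rx":0,"ry":0,"rz":1},{"x":-0.004,"y":-0.01,"z":0,"rx":0,"ry":0,"rz":0},{"x":-0.001,"y":-0.005,"z":0,"rx":0,"ry":0,"rz":0}]'
python3 -m handwheel '[{"x":0,"y":0,"z":0,"rx":0,"ry":0,"rz":0},{"x":0,"y":0,"z":0,"rx":0,"ry":0,"rz":0},{"x":0,"y":0,"z":0,"rx":0,"ry":0,"rz":0},{"x":0,"y":0,"z":0,"rx":0,"ry":0,"rz":0},{"x":0,"y":0,"z":0,"rx":0,"ry":0,"rz":0},{"x":0,"y":0,"z":0,"rx":0,"ry":0,"rz":0},{"x":0,"y":0,"z":0,"rx":0,"ry":0,"rz":0},{"x":0,"y":0,"z":0,"rx":0,"ry":0,"rz":0}]'
python3 - <<'E'
from h import *
s=bot.read_state();e=s['ee_pos'];print(e,np.degrees(s['tcp_rot']))
p=wsnap('w16'); q=snap('scene','s16'); r=snap('top','top16'); z=.02+e[2]+.0134
for P in(p,q,r): print('front',find(P,'front',.457,-.266,.13,z,z+.022))
for n,P in(('q',q),('r',r)):
  m=wood(P,*((155,270,275,400) if n=='q' else (405,200,535,265))); print(m.sum())
E
```

```text
t: 40.3
ee_pos: [0.6366, 0.1526, 0.0862]
tcp_rot: [3.141, -0.001, 1.346]
ft_force: [0.1, 0.5, -2.9]
finger_gap: 0.0641
grip_force: 67.1
t: 41.1
ee_pos: [0.5342, -0.0829, 0.0854]
tcp_rot: [-3.141, -0.0, 1.555]
ft_force: [1.8, -0.5, -2.8]
finger_gap: 0.0645
grip_force: 67.1
t: 41.9
ee_pos: [0.4558, -0.2671, 0.0855]
tcp_rot: [-3.141, -0.0, 1.7]
ft_force: [0.4, -0.0, -2.0]
finger_gap: 0.0646
grip_force: 67.1
t: 42.7
ee_pos: [0.4565, -0.2664, 0.0857]
tcp_rot: [3.141, 0.0, 1.702]
ft_force: [0.6, -1.6, -2.7]
finger_gap: 0.064
grip_force: 67.1
[ 0.45651054 -0.2664138   0.08566871] [1.79990941e+02 3.60697447e-04 9.75277128e+01]
front []
front [(4244, np.float64(455.8), np.float64(-267.6), np.float64(7.1), 'iou', np.float64(0.755))]
front [(2703, np.float64(455.5), np.float64(-267.5), np.float64(6.7), 'iou', np.float64(0.749))]
1949
687
```

View pics/w16.png

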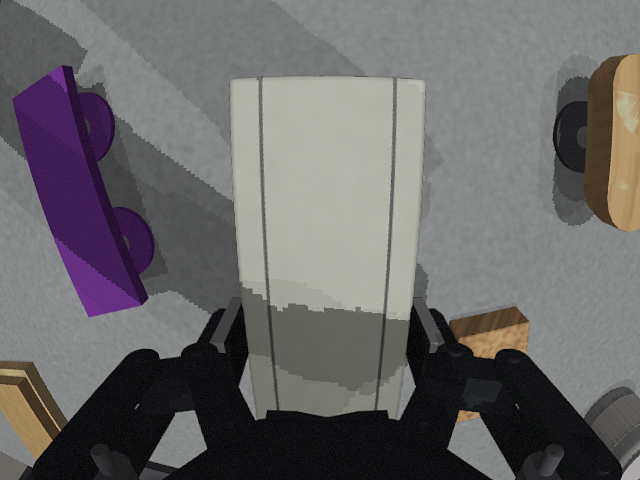

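The front is held level and aligned, its far edge at row 80; the purple look-alike at (80,190) is clear of it. A small correction, then lower.

```bash
python3 -m handwheel '[{"x":0.0015,"y":0.0007,"z":-0.018,"rx":0,"ry":0,"rz":0},{"x":0,"y":0,"z":-0.018,"rx":0,"ry":0,"rz":0},{"x":0,"y":0,"z":-0.012,"rx":0,"ry":0,"rz":0},{"x":0,"y":0,"z":-0.008,"rx":0,"ry":0,"rz":0},{"x":0,"y":0,"z":-0.006,"rx":0,"ry":0,"rz":0},{"x":0,"y":0,"z":-0.003,"rx":0,"ry":0,"rz":0},{"x":0,"y":0,"z":-0.001,"rx":0,"ry":0,"rz":0},{"x":0,"y":0,"z":0,"rx":0,"ry":0,"rz":0}]'
python3 -m handwheel '[{"x":0,"y":0,"z":-0.001,"rx":0,"ry":0,"rz":0},{"x":0,"y":0,"z":-0.001,"rx":0,"ry":0,"rz":0},{"x":0,"y":0,"z":0,"rx":0,"ry":0,"rz":0},{"x":0,"y":0,"z":0,"rx":0,"ry":0,"rz":0},{"x":0,"y":0,"z":0,"rx":0,"ry":0,"rz":0},{"x":0,"y":0,"z":0,"rx":0,"ry":0,"rz":0},{"x":0,"y":0,"z":0,"rx":0,"ry":0,"rz":0},{"x":0,"y":0,"z":0,"rx":0,"ry":0,"rz":0}]'
```

```text
t: 43.8
ee_pos: [0.4582, -0.2659, 0.0199]
tcp_rot: [3.141, 0.0, 1.702]
ft_force: [-0.2, 0.3, -1.0]
finger_gap: 0.0648
grip_force: 67.0
t: 44.6
ee_pos: [0.458, -0.2657, 0.0176]
tcp_rot: [3.142, -0.0, 1.702]
ft_force: [0.9, -0.4, -2.7]
finger_gap: 0.0646
grip_force: 67.0
```

Still hanging (−2.7 N); 1 mm more, then release and rise.

```bash
python3 -m handwheel '[{"x":0,"y":0,"z":-0.0005,"rx":0,"ry":0,"rz":0},{"x":0,"y":0,"z":-0.0005,"rx":0,"ry":0,"rz":0},{"x":0,"y":0,"z":0,"rx":0,"ry":0,"rz":0},{"x":0,"y":0,"z":0,"rx":0,"ry":0,"rz":0},{"x":0,"y":0,"z":0,"rx":0,"ry":0,"rz":0},{"x":0,"y":0,"z":0,"rx":0,"ry":0,"rz":0},{"x":0,"y":0,"z":0,"rx":0,"ry":0,"rz":0},{"x":0,"y":0,"z":0,"rx":0,"ry":0,"rz":0}]'
python3 -m handwheel '[{"x":0,"y":0,"z":-0.0003,"rx":0,"ry":0,"rz":0},{"x":0,"y":0,"z":0,"rx":0,"ry":0,"rz":0},{"x":0,"y":0,"z":0,"rx":0,"ry":0,"rz":0},{"x":0,"y":0,"z":0,"rx":0,"ry":0,"rz":0},{"x":0,"y":0,"z":0,"rx":0,"ry":0,"rz":0},{"x":0,"y":0,"z":0,"rx":0,"ry":0,"rz":0},{"x":0,"y":0,"z":0,"rx":0,"ry":0,"rz":0},{"x":0,"y":0,"z":0,"rx":0,"ry":0,"rz":0}]' 1
python3 -m handwheel '[{"x":0,"y":0,"z":0.005,"rx":0,"ry":0,"rz":0},{"x":0,"y":0,"z":0.01,"rx":0,"ry":0,"rz":0},{"x":0,"y":0,"z":0.015,"rx":0,"ry":0,"rz":0},{"x":0,"y":0,"z":0.02,"rx":0,"ry":0,"rz":0},{"x":0,"y":0,"z":0.03,"rx":0,"ry":0,"rz":0},{"x":0,"y":0,"z":0.03,"rx":0,"ry":0,"rz":0},{"x":0,"y":0,"z":0.03,"rx":0,"ry":0,"rz":0},{"x":0,"y":0,"z":0.03,"rx":0,"ry":0,"rz":0}]'
python3 -m handwheel '[{"x":0,"y":0.03,"z":0.01,"rx":0,"ry":0,"rz":0},{"x":0,"y":0.03,"z":0,"rx":0,"ry":0,"rz":0},{"x":0,"y":0.03,"z":0,"rx":0,"ry":0,"rz":0},{"x":0,"y":0.03,"z":0,"rx":0,"ry":0,"rz":0},{"x":0,"y":0.03,"z":0,"rx":0,"ry":0,"rz":0},{"x":0,"y":0.02,"z":0,"rx":0,"ry":0,"rz":0},{"x":0,"y":0.01,"z":0,"rx":0,"ry":0,"rz":0},{"x":0,"y":0,"z":0,"rx":0,"ry":0,"rz":0}]'
python3 - <<'E'
from h import *
q=snap('scene','s17'); r=snap('top','top17'); p=wsnap('w17')
for n,a in dict(front=(.4575,-.2665,.13),oval=(.6535,-.158,.165),square=(.449,-.016,.04),disc=(.4393,.268,0)).items():
    for P in(q,r,p): print(n,find(P,n,*a,.05,.072,n!='disc'))
E
```

```text
t: 45.4
ee_pos: [0.458, -0.2657, 0.0167]
tcp_rot: [3.142, -0.0, 1.702]
ft_force: [-0.7, -0.5, -2.2]
finger_gap: 0.0643
grip_force: 67.1
t: 46.2
ee_pos: [0.458, -0.2657, 0.0163]
tcp_rot: [3.142, -0.0, 1.702]
ft_force: [-0.5, -0.5, -0.1]
finger_gap: 0.0852
grip_force: 0.0
t: 47.0
ee_pos: [0.4578, -0.266, 0.1891]
tcp_rot: [3.14, 0.0, 1.701]
ft_force: [1.3, -0.1, 0.2]
finger_gap: 0.0855
grip_force: 0.0
t: 47.8
ee_pos: [0.4582, -0.0851, 0.1972]
tcp_rot: [3.14, -0.0, 1.704]
ft_force: [-0.0, -0.4, -0.0]
finger_gap: 0.0855
grip_force: 0.0
front [(4844, np.float64(457.4), np.float64(-266.9), np.float64(7.5), 'iou', np.float64(0.977))]
front [(1914, np.float64(458.8), np.float64(-265.2), np.float64(6.7), 'iou', np.float64(0.737))]
front [(7859, np.float64(457.0), np.float64(-268.3), np.float64(7.3), 'iou', np.float64(0.874))]
oval [(2701, np.float64(652.8), np.float64(-157.5), np.float64(10.5), 'iou', np.float64(0.975))]
oval [(2603, np.float64(653.7), np.float64(-157.1), np.float64(9.4), 'iou', np.float64(0.975))]
oval [(5263, np.float64(653.3), np.float64(-158.8), np.float64(10.7), 'iou', np.float64(0.917))]
square [(691, np.float64(449.2), np.float64(-15.3), np.float64(1.9), 'iou', np.float64(0.955))]
square [(764, np.float64(449.6), np.float64(-14.0), np.float64(2.1), 'iou', np.float64(0.93))]
square [(3112, np.float64(448.7), np.float64(-15.7), np.float64(2.4), 'iou', np.float64(0.962))]
disc [(289, np.float64(439.2), np.float64(268.5), np.float64(0.0), 'iou', np.float64(0.942))]
disc [(508, np.float64(440.1), np.float64(268.6), np.float64(0.0), 'iou', np.float64(0.963))]
disc []
```

All four parts sit on their stands within about 1–2 mm and 1° in the camera fits.

```bash
python3 -c "from cell import bot; print(bot.hand_in())"
```

```text
the job is handed in; nothing more can be done
None
```

All four parts were set on their matching spray stands, each centred to about 1–2 mm and turned in line to about 1° by the final camera fits, and the job was handed in at about 48 s (no verdict was returned).

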